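# Clamp a drilled block in a torque-limited vice

## Robot

A 6-joint arm with a two-finger parallel gripper is mounted at the origin on a cart in front of the work surface, level with it; the furniture and walls round the work are solid. World frame = base frame: x ahead of the robot, y to its left, z up, the work surface at z = 0. Lengths are in mm, angles in degrees, forces in N, time in s.
With the tool pointing down it reaches from about 300 to 850 mm from the base axis. Payload 4.2 kg.
Tool frame: the origin (TCP) lies between the finger pads; the fingertips stand 19 mm ahead of it and the grasp point (between the pads) is the TCP; z points along the fingers, x is the direction in which the jaws open and shut, and the axes are right-handed (so a half turn about z gives the same grasp; the last joint's range is limited). The gripper opens to 91 mm and grips with 3 to 60 N. Pads are 32 mm wide; open, the fingers measure 118 mm over their backs; the gripper's body (76 mm by 178 mm) begins 60 mm behind the grasp point.
Start: joints at [-69.901, 18.312, 89.639, -0, 72.044, -1.146], TCP at [208.361, -535.935, 232.976] pointing down, gripper open.
Joint ranges: [-177.97, 177.97], [-48.28, 115.42], [12.27, 149.76], [-77.06, 257.06], [2.81, 150.46], [-146.56, 146.56]. Speed limits (degrees/s): [147.25, 147.25, 180, 180, 180, 180].

## Interface

Orientations are given as [roll, pitch, yaw] about the fixed x, y, z axes, in that order (R = Rz(yaw) Ry(pitch) Rx(roll)).
In Python, from workcell import sensors, grab_frame, env gives the robot as it stands.
- The arm moves only by the tool servo_tool, never from a script. Its argument "motion" is one flat list of numbers, 7 for each row, row after row: the shift along the world's x, y, z in mm, then the turn, a rotation vector about the world's x, y, z in rad, then the opening in per cent of the stroke, from 0 (shut) to 100 (fully open). In form: [x, y, z, rx, ry, rz, grip, x, y, z, rx, ry, rz, grip, ...]. A call has 1 to 10 rows; each row shifts and turns the commanded pose from where the row before left it; what a row does not reach is not made up. A row lasts 1/12 s, in which the tool goes at most 41.7 mm and 7.16 degrees, less where a joint would pass 70% of its speed; a pose out of reach is approached as far as the arm can. A call with a gripper value outside its range is refused whole. The fingers move at their own pace and stop on an object; "newtons" is the grip in N (left out, the last holds). Time passes only in rows, so rows that do not move let the fingers close. It gives the time, the measured TCP pose, the force and the opening at its end, in the units of the state.
- sensors.state(): the state, without advancing time (a new reading comes with each control period).
- grab_frame(name): name is "side" or "top"; returns a dict with "image" (480x640x3 uint8, red, green, blue), "depth" (480x640 float32, mm along the optical axis (not along the pixel's ray), 0 where there is no reading), "fx", "fy", "cx", "cy" (pixels), "dist_coeffs" ([k1, k2, p1, p2, k3] as OpenCV has them; the pictures are not rectified), "extrinsics" (4x4, takes a point from camera to world coordinates). Camera axes: x right, y up, looking along -z (the intrinsics and any distortion apply to the point x, -y, -z); pixel columns grow to the right and rows downward; lengths in mm; the calibration is good to about 2 mm. A picture is of the moment at which its call begins.
- env.job_done(): hands the job in, once; it reports no verdict.
The state is a dict: "time_s": time; "qpos": joint angles; "qvel": joint speeds; "effort": joint torques, N m; "ee_pos": TCP position; "ee_rot": TCP orientation; "force": force on the tool from outside, world axes, zero at the start; "torque": the same for the moment, N m; "gripper_width": finger opening in mm.
Only numpy, scipy, OpenCV 4.12 (cv2) and the standard library are available. Lean on these libraries where they do the work, as an engineer would, in place of code of your own. Each camera call takes 0.05 s, during which the arm holds its last target.

## Task

Push the drilled block along the bed of the vice until it rests against the end stop, then tighten the vice on it by turning the three-spoke handle clockwise until its ratchet slips. Let it slip through at least three clicks but stop before it has slipped a whole turn, then leave the handle alone with the block still against the stop and clamped; leave the other things where they are.

Things in the scene. Friction and masses are not known exactly. Their poses are not given: they have to be found in the camera images.
- vice: grey machine vice, fixed to the trolley. Origin on the trolley top under the spindle axis; x runs along the spindle from the handle to the fixed jaw, y to the left, z up. Bed y = -75 to 55 mm, x = -66 to 118 mm, top 18 mm up. Fixed jaw: face at x = 78 mm, 64 mm wide, 52 mm high. Nut block: x = -61 to -43 mm (a bush 4 mm farther in front), 64 mm wide, 77 mm high
- end_stop (a point): middle of the steel end stop's inner face (looks to -y), at vice x = 61, y = 41, z = 27 mm; the stop is a plate 40 mm long along x, 6 mm thick, 20 to 44 mm above the trolley, at the left (+y) end of the gap between the jaws. The right (-y) end of the gap is open. Axes as the vice's
- jaw: moving jaw with the spindle and handle that it carries; 60 mm wide, 27 mm thick, highest point 79 mm above the trolley. Slides along +x of the vice to close, 20 mm for each turn of the spindle. Its frame equals the vice's when fully open (54 mm between the jaws); it starts up to 10 mm in from there
- jaw_face (a point): middle of the moving jaw's clamping face, 27 mm above the trolley; the gap between the jaws is 78 mm minus its x in the vice frame
- star_hub (a point): centre of the three-spoke handle, on the spindle axis, 58 mm above the trolley, 124 mm in front of jaw's origin and moving with the jaw. Black hub 37 mm across, 18 mm long; three round steel spokes 8 mm thick, 120 degrees apart, red 14 mm balls centred 43 mm from the axis. x axis along the spindle, z axis along one spoke; it turns with the handle. Nut block 36 mm or more behind it
- star (a joint): angle (rad) by which the handle has slipped on the spindle: 0 at the start and near 0 while both turn together (2 to 3 N on a spoke); once the jaws grip, it slips at 5 to 13 N on a spoke and grows 0.628 a click, the hub's white mark leaving the red mark behind it. Clockwise seen from the robot (right side goes down, +x rotation) tightens. Spokes can be pushed with a fingertip
- block_center (a point): centre of the plate of the drilled steel block: plate 34 (x) x 82 (y) x 18 mm high, lying on the vice bed between the jaws, its centre 27 mm above the trolley; a round stub 22 mm thick stands on it 20 mm to the right (-y) of the centre, top 57 mm above the bed. 0.3 to 0.5 kg. y axis along the plate, within 5 degrees of the jaws; its left end is to meet the end stop
- block: the same block; origin under the plate's centre, axes as block_center
- bolt: bystander: steel hex bolt lying down, 22 x 78 x 20 mm; origin at the centre of its underside
- slide_block: bystander: brown slide block with a black knurled screw, 87 x 58 x 22 mm; origin at the centre of its underside
- nylon_block: bystander: white nylon block lying down, 24 x 50 x 24 mm; origin at the centre of its underside

How it is judged:
By the outcome, as a careful person would: the job done as asked, in the order asked, and still so for the second after the job is handed in, with the robot touching nothing.
It also fails if it takes over 64 s, if anything falls off the work surface, if the arm or the gripper's body presses on something with over 40 N, if the wrist force passes 120 N, or if a joint passes its speed limit or range.

## Working session

There is one attempt and no reset: what is moved stays moved. The work goes in short steps, Python scripts to look and compute and a tool call to move; the robot and the scene stay as the last step left them, time stands still between calls to the robot, and variables do not carry over. Pictures are saved under pics/ and viewed, and the job is handed in when it is done.

Besides the shell and the picture viewer there is one more tool, called after "Emit:" as name(argument=value, ...) on one line, values as JSON. servo_tool: Moves the arm, as the interface text tells. Its arguments: {"type":"object","properties":{"motion":{"type":"array"},"newtons":{"type":"number"}},"required":["motion"]}

```bash
mkdir -p pics; ls
cat > h.py <<'E'
import numpy as np,cv2
from workcell import sensors,grab_frame,env
def grab(n,tag):
    f=grab_frame(n); np.savez('pics/%s.npz'%tag,**{k:np.array(v) for k,v in f.items()})
    cv2.imwrite('pics/%s.png'%tag,f['image'][:,:,::-1]); return f
def load(tag): return dict(np.load('pics/%s.npz'%tag))
def K(f): return np.array([[f['fx'],0,f['cx']],[0,f['fy'],f['cy']],[0,0,1]],float)
def ray(f,u,v):
    p=cv2.undistortPoints(np.array([[[u,v]]],float),K(f),np.array(f['dist_coeffs'],float))[0,0]
    E=np.array(f['extrinsics']); return E[:3,3],E[:3,:3]@np.array([p[0],-p[1],-1.])
def pz(f,u,v,z):
    o,d=ray(f,u,v); return o+d*(z-o[2])/d[2]
def pd(f,u,v):
    o,d=ray(f,u,v); a=f['depth'][int(v)-1:int(v)+2,int(u)-1:int(u)+2]; a=a[a>0]
    return o+d*np.median(a) if a.size else None
def proj(f,P):
    E=np.array(f['extrinsics']); q=(np.atleast_2d(P)-E[:3,3])@E[:3,:3]; q=q*[1,-1,-1]
    return cv2.projectPoints(q,np.zeros(3),np.zeros(3),K(f),np.array(f['dist_coeffs'],float))[0][:,0]
def crop(tag,u0,v0,u1,v1,s,out):
    im=cv2.imread('pics/%s.png'%tag)[v0:v1,u0:u1]; cv2.imwrite('pics/%s.png'%out,cv2.resize(im,None,fx=s,fy=s,interpolation=cv2.INTER_CUBIC))
E
python3 - <<'E'
from h import *
for n in('side','top'):
    f=grab(n,n+'0'); print(n,f['fx'],f['dist_coeffs'],np.round(f['extrinsics'],3).tolist())
print(sensors.state())
E
```

```text
pics
side 501.1274960669749 [-0.10450599  0.          0.          0.          0.        ] [[0.968, 0.139, -0.209, 342.043], [-0.251, 0.476, -0.843, -772.691], [-0.017, 0.868, 0.496, 549.193], [0.0, 0.0, 0.0, 1.0]]
top 576.1196816094723 [-0.16286263  0.          0.          0.          0.        ] [[0.007, 0.999, -0.054, 472.145], [-0.999, 0.009, 0.033, 54.132], [0.034, 0.053, 0.998, 1128.927], [0.0, 0.0, 0.0, 1.0]]
{'time_s': 0.1, 'qpos': array([-6.99019960e+01,  1.83460985e+01,  8.97002311e+01,  9.69426604e-04,
        7.20417644e+01, -1.14431672e+00]), 'qvel': array([ 0.01021052, -0.12312018, -0.07498365,  0.06492833, -0.01304441,
       -0.01328252]), 'effort': array([-4.66483743e-04, -4.13334668e+01, -2.32510006e+01,  7.29159010e-02,
        4.21718310e-02, -5.71860630e-05]), 'ee_pos': array([ 208.20635204, -535.53066282,  232.21763611]), 'ee_rot': array([-1.79997319e+02,  8.80579228e-02, -6.87579768e+01]), 'force': array([-0.15948737,  0.36109171,  0.27618319]), 'torque': array([ 0.00272304, -0.02439495, -0.02755666]), 'gripper_width': 91.13205603316949}
```

View pics/side0.png

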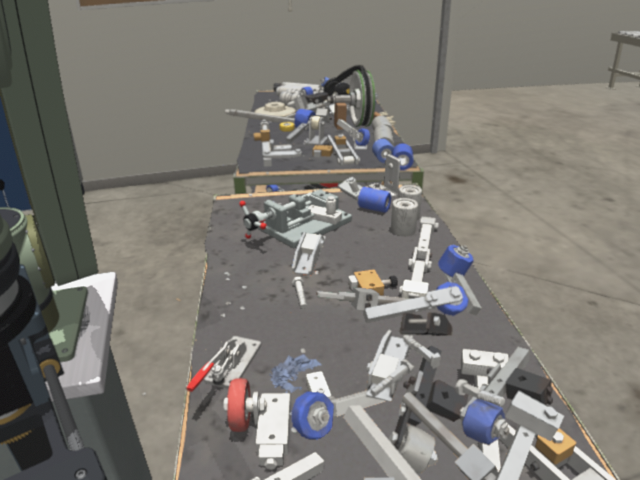

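View pics/top0.png

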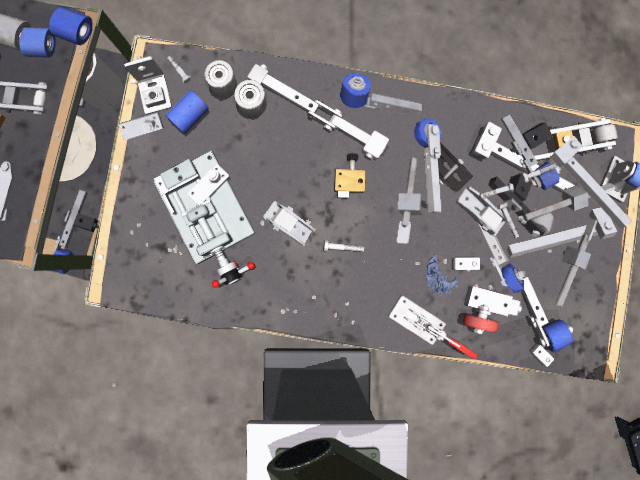

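Run:
```python
from h import *
crop('top0',140,135,280,300,4.8/1.4,'t0c')
crop('top0',150,145,240,235,6.6,'t0d')
crop('side0',225,175,365,280,5.6,'s0c')
```

```text
(no output)
```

View pics/t0c.png

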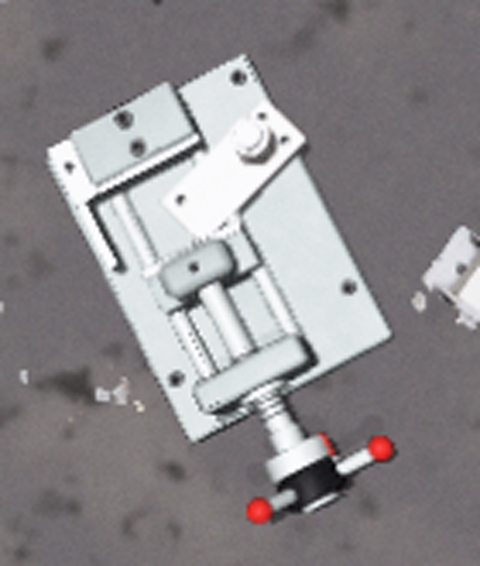

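View pics/t0d.png

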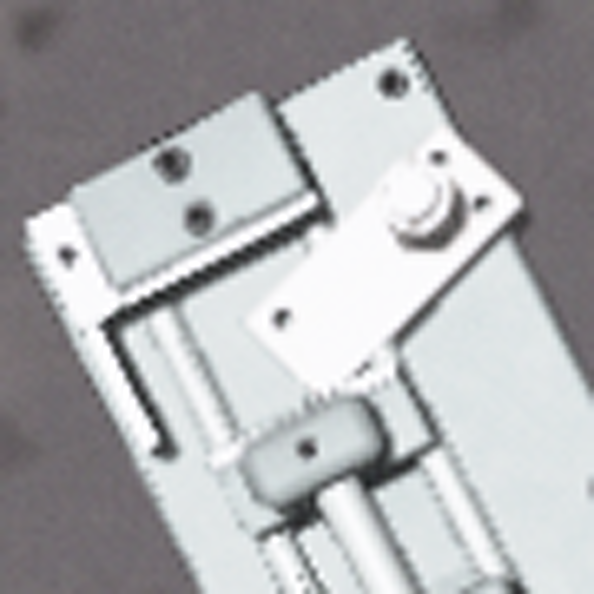

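View pics/s0c.png

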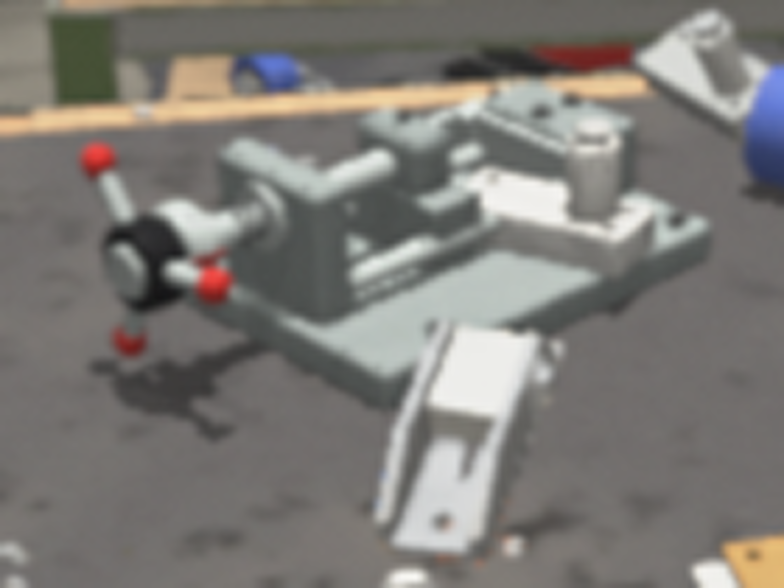

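Run:
```python
from h import *
from scipy.optimize import least_squares
f=load('top0'); s=24/7
V=[(118,-75,243,55),(-66,-75,393,335),(-66,55,193,440)]
obs=[(140+u/s,135+v/s) for _,_,u,v in V]
W=np.array([pz(f,u,v,18)[:2] for u,v in obs]); print(W.round(1))
M=np.array([(x,y) for x,y,_,_ in V],float)
def T(p,m): c,s_=np.cos(p[2]),np.sin(p[2]); m=np.atleast_2d(m); return np.c_[p[0]+c*m[:,0]-s_*m[:,1],p[1]+s_*m[:,0]+c*m[:,1]]
r=least_squares(lambda p:(T(p,M)-W).ravel(),[450,200,.5]); p=r.x; print(p[:2],np.degrees(p[2]),r.fun.round(1))
np.save('vice.npy',p)
def inv(P): c,s_=np.cos(p[2]),np.sin(p[2]); d=np.array(P)[:2]-p[:2]; return np.array([c*d[0]+s_*d[1],-s_*d[0]+c*d[1]])
for n,u,v,z in [('b1',245,318,36),('b2',445,130,36),('b3',523,200,36),('b4',320,390,36),('stub',423,193,75),('fj l',110,290,70),('fj r',325,195,70),('jaw c hole',308,447,79)]:
    P=pz(f,150+u/6.6,145+v/6.6,z); print(n,P.round(1),inv(P).round(1))
for n,u,v,z in [('ballL',258,511,58),('ballR',380,448,58),('hub',310,480,76)]:
    P=pz(f,140+u/s,135+v/s,z); print(n,P.round(1),inv(P).round(1), pd(f,140+u/s,135+v/s))
# depth checks
for u,v in[(195,175),(205,172),(170,175),(195,183)]: print(u,v,pd(f,u,v).round(1),inv(pd(f,u,v)).round(1))
```

```text
[[681.5 232.4]
 [522.8 144.3]
 [462.7 256.4]]
[544.45148497 240.99941665] 28.880296198465256 [ 2.5 -0.1  0.1 -0.8 -2.6  0.9]
b1 [596.4 273.3  36. ] [61.1  3.2]
b2 [651.7 216.2  36. ] [ 81.9 -73.5]
b3 [631.3 193.1  36. ] [ 52.9 -83.9]
b4 [575.6 250.9  36. ] [32.1 -6.4]
stub [627.4 216.2  75. ] [ 60.7 -61.8]
fj l [600.2 305.1  70. ] [79.8 29.2]
fj r [627.4 244.7  70. ] [ 74.4 -36.9]
jaw c hole [555.6 246.2  79. ] [12.3 -0.8]
ballL [425.  213.1  58. ] [-118.    33.3] [426.72598855 207.32774395  97.18518352]
ballR [459.7 147.3  58. ] [-119.4  -41.1] [459.89167047 146.2348339   70.72148843]
hub [442.6 182.9  76. ] [-117.3   -1.7] [442.583283   182.85558215  76.25015493]
195 175 [629.5 256.4  49.5] [ 81.9 -27.6]
205 172 [640.1 242.9  18.1] [ 84.7 -44.6]
170 175 [629.  303.9  51.3] [104.5  14.2]
195 183 [618.  261.4  21. ] [ 74.3 -17.7]
```

```bash
cat > fit.py <<'E'
from h import *
from scipy.optimize import least_squares
ft=load('top0'); fs=load('side0'); s=24/7
tc=lambda u,v:(140+u/s,135+v/s); td=lambda u,v:(150+u/6.6,145+v/6.6); sc=lambda u,v:(225+u/5.6,175+v/5.6)
def v2w(p,X): c,s_=np.cos(p[2]),np.sin(p[2]); X=np.atleast_2d(X).astype(float); return np.c_[p[0]+c*X[:,0]-s_*X[:,1],p[1]+s_*X[:,0]+c*X[:,1],X[:,2]]
def w2v(p,P): c,s_=np.cos(p[2]),np.sin(p[2]); d=np.array(P,float)-[p[0],p[1],0]; return np.array([c*d[0]+s_*d[1],-s_*d[0]+c*d[1],d[2]])
def ball(d,th,k): a=th+k*2*np.pi/3; return [-124+d,-43*np.cos(a),58+43*np.sin(a)]  # th: angle above horizontal on right side, ccw+
V=[(118,-75,18),(-66,-75,18),(-66,55,18),(78,32,52),(78,-32,52)]
VO=[tc(243,55),tc(393,335),tc(193,440),td(112,290),td(325,195)]
def res(q):
    p=q[:3];d,th=q[3:5];off=q[5:]  # off: side cam world shift
    r=[ (proj(ft,v2w(p,V))-VO).ravel()]
    B=v2w(p,[ball(d,th,k) for k in range(3)])
    bs=proj(fs,B+off); bt=proj(ft,B)
    r+=[bs[0]-sc(213,283),bs[1]-sc(98,160),bs[2]-sc(130,342)]
    r+=[bt[0]-tc(380,448),(bt[1]-tc(258,511)) if B[1][2]>B[2][2] else bt[2]-tc(258,511)]
    r+=[proj(fs,v2w(p,[(-66,-75,18)])+off)[0]-sc(385,395)]
    r+=[off/4]
    return np.concatenate([np.ravel(x) for x in r])
if __name__=='__main__':
    for t0 in(-.3,0,.3):
        o=least_squares(res,[544,241,.5,4,t0,0,0,0],loss='soft_l1'); q=o.x
        print(o.cost,q[:2].round(1),np.degrees(q[2]).round(2),q[3].round(2),np.degrees(q[4]).round(1),q[5:].round(1)); print(res(q).round(1))
    np.save('q.npy',q)
    p=q[:3]
    bl=[td(245,318),td(445,130),td(523,200),td(320,390)]
    C=np.array([w2v(p,pz(ft,u,v,36)) for u,v in bl]); print(C.round(1),C.mean(0).round(1)); a=C[0]-C[1]; print(np.degrees(np.arctan2(-a[0],a[1])))
    print('stub',w2v(p,pz(ft,*td(423,193),75)).round(1),pz(ft,*td(423,193),75))
    for n,f in(('top0',ft),('side0',fs)):
        im=cv2.imread('pics/%s.png'%n); im=cv2.resize(im,None,fx=4,fy=4,interpolation=cv2.INTER_CUBIC); off=q[5:] if n=='side0' else 0
        def L(pts,col):
            P=proj(f,v2w(p,pts)+off); P=((P+.5)*4-.5); cv2.polylines(im,[np.round(P).astype(int)],True,col,1)
        L([(118,-75,18),(-66,-75,18),(-66,55,18),(118,55,18)],(0,255,0))
        L([(78,32,52),(78,-32,52),(78,-32,18),(78,32,18)],(255,0,0))
        L([(41,41,44),(81,41,44),(81,47,44),(41,47,44)],(0,0,255))
        d=q[3]; L([(24+d,30,27),(24+d,-30,27),(24+d,-30,18),(24+d,30,18)],(255,0,255))
        for k in range(3): L([(-124+d,0,58),ball(d,q[4],k)],(0,255,255))
        L([(-61,-32,77),(-61,32,77),(-43,32,77),(-43,-32,77)],(0,128,255))
        u,v=proj(f,v2w(p,[(0,0,30)]))[0]; u,v=int(u*4),int(v*4)
        cv2.imwrite('pics/ov_%s.png'%n,im[max(0,v-300):v+300,max(0,u-350):u+350])
E
python3 fit.py
```

```text
7.605371190973367 [546.  241.1] 28.25 3.73 9.4 [ 4.1 -1.4 -1.2]
[ 0.8 -2.   0.2 -0.3 -1.   0.4  1.3  1.5 -1.   0.1 -0.1  0.3 -0.3  0.6
  0.1  0.  -0.1 -0.2 -0.  -0.4 -0.  -3.6  1.  -0.4 -0.3]
7.6053711909699135 [546.  241.1] 28.25 3.73 9.4 [ 4.1 -1.4 -1.2]
[ 0.8 -2.   0.2 -0.3 -1.   0.4  1.3  1.5 -1.   0.1 -0.1  0.3 -0.3  0.6
  0.1  0.  -0.1 -0.2 -0.  -0.4 -0.  -3.6  1.  -0.4 -0.3]
7.60537119097683 [546.  241.1] 28.25 3.73 9.4 [ 4.1 -1.4 -1.2]
[ 0.8 -2.   0.2 -0.3 -1.   0.4  1.3  1.5 -1.   0.1 -0.1  0.3 -0.3  0.6
  0.1  0.  -0.1 -0.2 -0.  -0.4 -0.  -3.6  1.  -0.4 -0.3]
[[ 59.6   4.5  36. ]
 [ 81.3 -71.9  36. ]
 [ 52.4 -82.7  36. ]
 [ 30.7  -5.4  36. ]] [ 56.  -38.9  36. ]
15.839501113244266
stub [ 59.9 -60.5  75. ] [627.42141447 216.20901237  75.        ]
```

View pics/ov_top0.png

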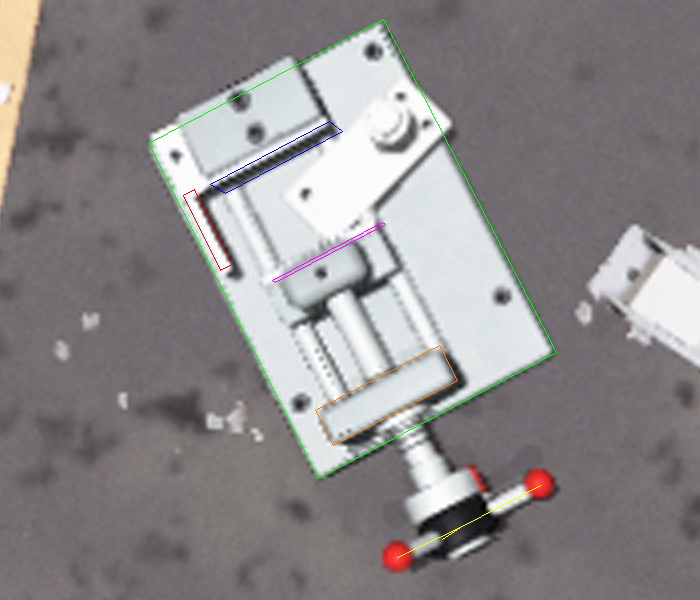

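View pics/ov_side0.png

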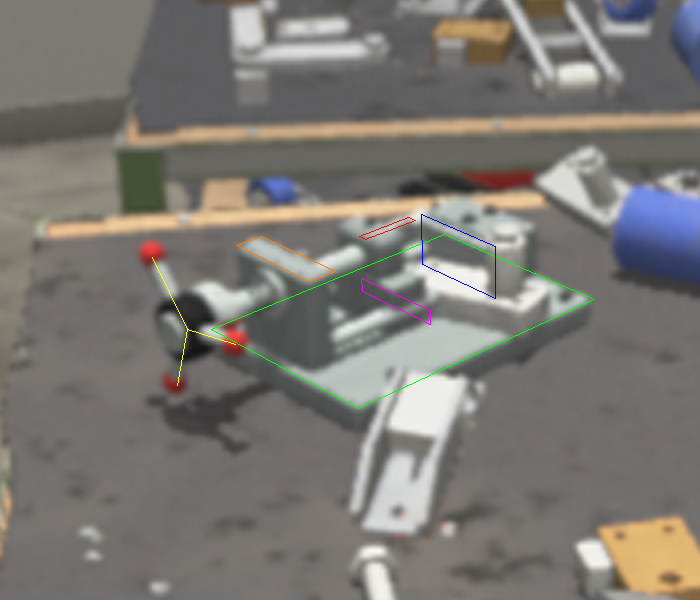

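Emit:
servo_tool(motion=[7, 12, 0, 0, 0, 0.02, 60, 14, 25, 0, 0, 0, 0.02, 50, 14, 25, 0, 0, 0, 0.02, 50, 14, 25, 0, 0, 0, 0.02, 50, 14, 25, 0, 0, 0, 0.02, 50, 14, 25, 0, 0, 0, 0.02, 50, 14, 25, 0, 0, 0, 0.02, 50, 14, 25, 0, 0, 0, 0.02, 50, 14, 25, 0, 0, 0, 0.02, 50, 14, 25, 0, 0, 0, 0.02, 50])

```text
time_s: 0.93
ee_pos: [341.6, -296.5, 232.8]
ee_rot: [-180.0, 0.0, -57.2]
force: [-0.1, -0.9, 0.6]
gripper_width: 45.9
```

Emit:
servo_tool(motion=[14, 25, 0, 0, 0, 0.02, 50, 14, 25, 0, 0, 0, 0.02, 50, 14, 25, 0, 0, 0, 0.02, 50, 14, 25, 0, 0, 0, 0.02, 50, 14, 25, 0, 0, 0, 0.02, 50, 14, 25, 0, 0, 0, 0.02, 50, 14, 25, 0, 0, 0, 0.02, 50, 14, 25, 0, 0, 0, 0.02, 50, 14, 25, 0, 0, 0, 0.02, 50, 14, 25, 0, 0, 0, 0.02, 50])

```text
time_s: 1.77
ee_pos: [481.0, -46.7, 232.8]
ee_rot: [180.0, 0.0, -45.7]
force: [-0.8, -0.1, -0.1]
gripper_width: 45.5
```

Emit:
servo_tool(motion=[14, 25, 0, 0, 0, 0, 50, 14, 25, 0, 0, 0, 0, 50, 14, 25, 0, 0, 0, 0, 50, 14, 25, 0, 0, 0, 0, 50, 14, 25, 0, 0, 0, 0, 50, 14, 25, 0, 0, 0, 0, 50, 14, 25, -10, 0, 0, 0, 50, 14, 25, -20, 0, 0, 0, 50, 10, 15, -20, 0, 0, 0, 50, 5, 8, -10, 0, 0, 0, 50])

```text
time_s: 2.6
ee_pos: [607.2, 176.5, 170.1]
ee_rot: [179.8, 0.1, -45.7]
force: [-0.6, 0.2, 0.3]
gripper_width: 45.9
```

Emit:
servo_tool(motion=[10, 20, -10, 0, 0, 0, 50, 9.5, 20, -10, 0, 0, 0, 50, 0, 0, -20, 0, 0, 0, 50, 0, 0, 0, 0, 0, 0, 50, 0, 0, 0, 0, 0, 0, 50])

```text
time_s: 3.02
ee_pos: [626.4, 213.6, 132.1]
ee_rot: [179.8, 0.1, -45.8]
force: [-0.4, 0.0, -0.1]
gripper_width: 45.5
```

Run:
```python
from h import *
print(sensors.state()['ee_pos'])
grab('side','s1');grab('top','t1'); crop('s1',225,130,365,265,4.4,'s1c');crop('t1',120,90,290,260,3.5,'t1c')
```

```text
[626.41065397 213.63011368 132.08670899]
```

View pics/s1c.png

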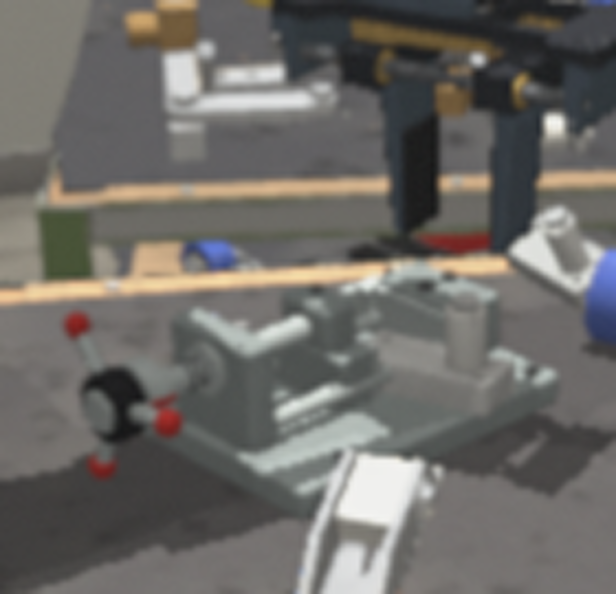

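View pics/t1c.png

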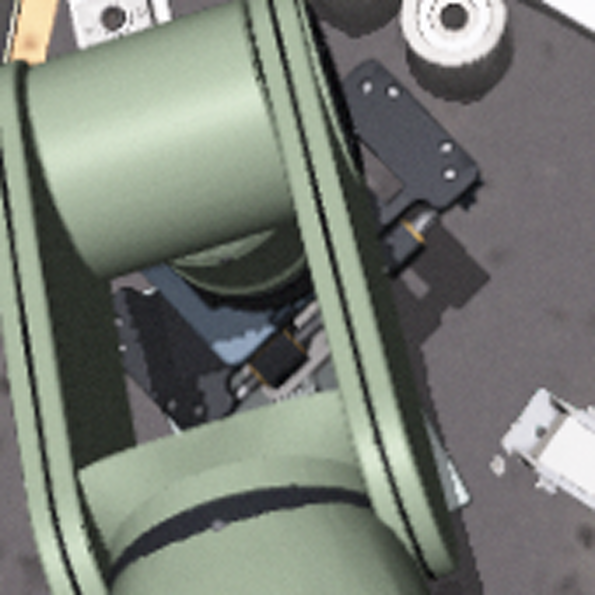

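Emit:
servo_tool(motion=[0.5, 1, -15, 0, 0, 0, 50, 0.5, 1, -20, 0, 0, 0, 50, 0, 0.5, -20, 0, 0, 0, 50, 0, 0, -12, 0, 0, 0, 50, 0, 0, -4, 0, 0, 0, 50, 0, 0, 0, 0, 0, 0, 50, 0, 0, 0, 0, 0, 0, 50])

```text
time_s: 3.7
ee_pos: [629.6, 216.5, 63.2]
ee_rot: [-179.9, -0.1, -45.9]
force: [-0.3, 0.2, 0.5]
gripper_width: 45.9
```

Emit:
servo_tool(motion=[0, 0, 0, 0, 0, 0, 10, 0, 0, 0, 0, 0, 0, 10, 0, 0, 0, 0, 0, 0, 10, 0, 0, 0, 0, 0, 0, 10, 0, 0, 0, 0, 0, 0, 10], newtons=30)

```text
time_s: 4.12
ee_pos: [628.4, 217.6, 62.8]
ee_rot: [-179.9, 0.1, -45.9]
force: [-5.1, 3.6, 4.9]
gripper_width: 21.4
```

Run:
```python
from h import *
print(sensors.state())
grab('side','s2'); crop('s2',245,160,365,265,5,'s2c')
```

```text
{'time_s': 4.1167, 'qpos': array([18.05818672, 34.02296579, 89.49869329,  0.11710198, 56.46918402,
       63.85339535]), 'qvel': array([ 0.1178251 ,  0.05444309,  0.01706596, -0.27685786, -0.0756515 ,
        0.04131796]), 'effort': array([-2.85483979e+00, -4.91130173e+01, -1.96569425e+01, -1.07526630e+00,
       -7.43826292e-01, -2.77830644e-03]), 'ee_pos': array([628.42073999, 217.55533889,  62.83239373]), 'ee_rot': array([-1.79948809e+02,  8.36242754e-02, -4.58598489e+01]), 'force': array([-5.09116235,  3.64163557,  4.85823068]), 'torque': array([ 0.57659655,  0.61036669, -0.00867334]), 'gripper_width': 21.376698550102976}
```

View pics/s2c.png

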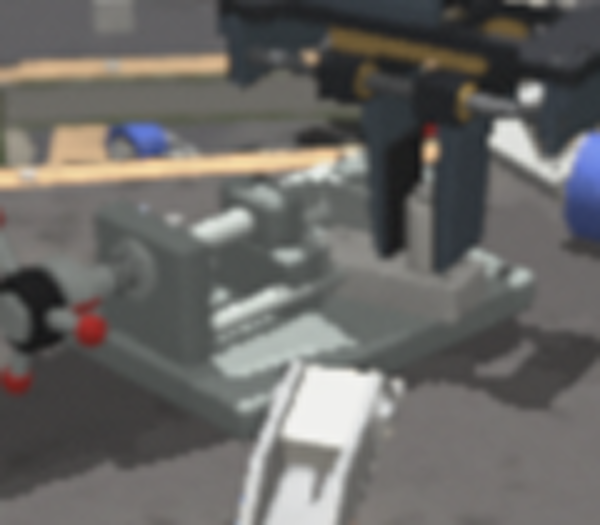

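Emit:
servo_tool(motion=[0, 0, 0, 0, 0, -0.03, 10, 0, 0, 0, 0, 0, -0.05, 10, 0, 0, 0, 0, 0, -0.05, 10, 0, 0, 0, 0, 0, -0.05, 10, 0, 0, 0, 0, 0, -0.05, 10, 0, 0, 0, 0, 0, -0.045, 10, 0, 0, 0, 0, 0, 0, 10])

```text
time_s: 4.75
ee_pos: [628.2, 216.4, 62.8]
ee_rot: [179.9, -0.0, -61.6]
force: [-4.7, 0.1, 6.7]
gripper_width: 21.2
```

Emit:
servo_tool(motion=[-1.5, 2.2, 0, 0, 0, 0, 10, -2.5, 3.8, 0, 0, 0, 0, 10, -2.5, 3.8, 0, 0, 0, 0, 10, -2.5, 3.8, 0, 0, 0, 0, 10, -2.5, 3.8, 0, 0, 0, 0, 10, -1.5, 2.2, 0, 0, 0, 0, 10, 0, 0, 0, 0, 0, 0, 10])

```text
time_s: 5.33
ee_pos: [617.2, 234.1, 62.9]
ee_rot: [-179.9, -0.3, -61.5]
force: [0.5, -5.6, 4.9]
gripper_width: 21.0
```

Run:
```python
from h import *
print(sensors.state()['ee_pos'])
grab('side','s3'); crop('s3',245,160,365,265,5,'s3c')
```

```text
[617.17862579 234.1081267   62.91999078]
```

View pics/s3c.png

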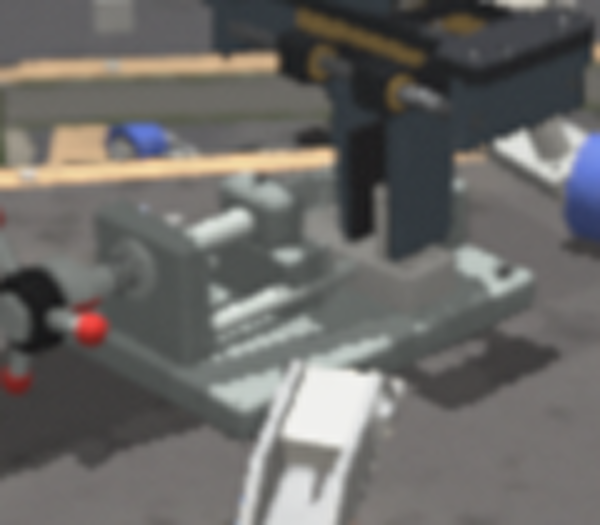

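Emit:
servo_tool(motion=[-1.65, 3.1, 0, 0, 0, 0, 10, -1.65, 3.1, 0, 0, 0, 0, 10, -1.65, 3.1, 0, 0, 0, 0, 10, -1.2, 2.2, 0, 0, 0, 0, 10, -0.5, 0.9, 0, 0, 0, 0, 10, 0, 0, 0, 0, 0, 0, 10])

```text
time_s: 5.88
ee_pos: [610.5, 245.5, 63.0]
ee_rot: [180.0, -0.3, -61.5]
force: [0.9, -7.6, 5.1]
gripper_width: 21.3
```

Emit:
servo_tool(motion=[-0.5, 0.9, 0, 0, 0, 0, 10, -0.5, 0.9, 0, 0, 0, 0, 10, 0, 0, 0, 0, 0, 0, 10])

```text
time_s: 6.13
ee_pos: [609.6, 247.1, 63.0]
ee_rot: [180.0, -0.3, -61.5]
force: [1.5, -9.0, 5.7]
gripper_width: 21.2
```

Emit:
servo_tool(motion=[-0.5, 0.9, 0, 0, 0, 0, 10, -0.5, 0.9, 0, 0, 0, 0, 10, -0.5, 0.9, 0, 0, 0, 0, 10, 0, 0, 0, 0, 0, 0, 10])

```text
time_s: 6.47
ee_pos: [608.1, 249.8, 62.9]
ee_rot: [180.0, -0.3, -61.5]
force: [1.3, -8.9, 7.0]
gripper_width: 20.9
```

Run:
```python
from h import *
print(sensors.state()['force'])
grab('top','t4');grab('side','s4'); crop('s4',245,160,365,265,5,'s4c');crop('t4',120,90,290,260,3.5,'t4c')
```

```text
[ 1.27127002 -8.92128647  6.97189235]
```

View pics/s4c.png

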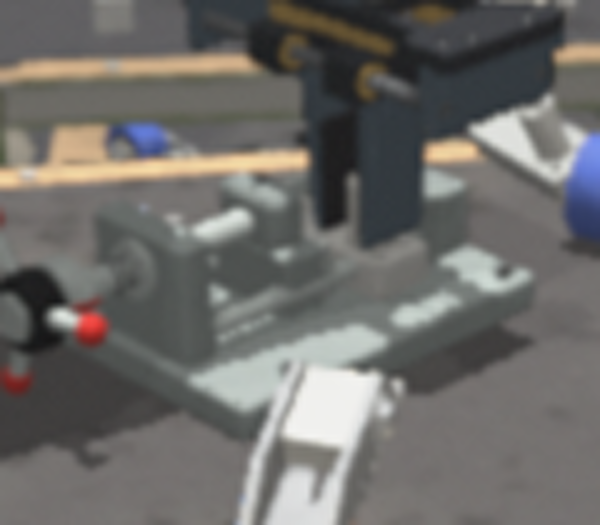

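View pics/t4c.png

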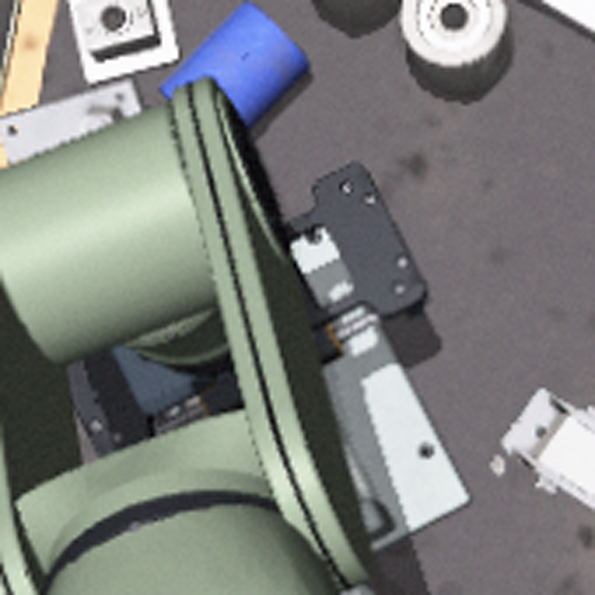

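Emit:
servo_tool(motion=[-0.5, 0.9, 0, 0, 0, 0, 10, -0.5, 0.9, 0, 0, 0, 0, 10, -0.5, 0.9, 0, 0, 0, 0, 10, 0, 0, 0, 0, 0, 0, 10])

```text
time_s: 6.9
ee_pos: [607.1, 251.6, 63.0]
ee_rot: [180.0, -0.4, -61.5]
force: [3.5, -11.6, 4.9]
gripper_width: 21.5
```

Emit:
servo_tool(motion=[-0.5, 0.9, 0, 0, 0, 0, 10, -0.5, 0.9, 0, 0, 0, 0, 10, 0, 0, 0, 0, 0, 0, 10])

```text
time_s: 7.15
ee_pos: [607.0, 251.9, 63.3]
ee_rot: [-180.0, -0.6, -61.5]
force: [3.9, -15.6, 7.6]
gripper_width: 21.3
```

Emit:
servo_tool(motion=[-0.5, 0.9, 0, 0, 0, 0, 10, -0.5, 0.9, 0, 0, 0, 0, 10, 0.9, 0.5, 0, 0, 0, 0, 10, 0.9, 0.5, 0, 0, 0, 0, 10, 0, 0, 0, 0, 0, 0, 10])

```text
time_s: 7.57
ee_pos: [607.0, 252.1, 63.5]
ee_rot: [179.8, -0.8, -61.4]
force: [2.3, -22.6, 11.0]
gripper_width: 21.2
```

Emit:
servo_tool(motion=[0.9, 0.5, 0, 0, 0, 0, 10, 0.9, 0.5, 0, 0, 0, 0, 10, 0.9, 0.5, 0, 0, 0, 0, 10, 0, 0, 0, 0, 0, 0, 10])

```text
time_s: 7.9
ee_pos: [607.3, 252.3, 63.6]
ee_rot: [179.4, -0.8, -61.4]
force: [-3.5, -24.2, 15.4]
gripper_width: 21.4
```

Emit:
servo_tool(motion=[-0.6, -3.1, 0, 0, 0, 0, 10, 0, 0, 0, 0, 0, 0, 10, 0, 0, 0, 0, 0, 0, 40, 0, 0, 0, 0, 0, 0, 40, 0, 0, 0, 0, 0, 0, 40, 0, 0, 0, 0, 0, 0, 40])

```text
time_s: 8.4
ee_pos: [606.7, 258.0, 61.5]
ee_rot: [179.9, -0.1, -61.6]
force: [-2.1, -3.5, 0.3]
gripper_width: 36.2
```

Run:
```python
from h import *
print(sensors.state()['ee_pos'])
grab('side','s5'); crop('s5',245,160,365,265,5,'s5c')
```

```text
[606.74523188 258.02687711  61.53318507]
```

View pics/s5c.png

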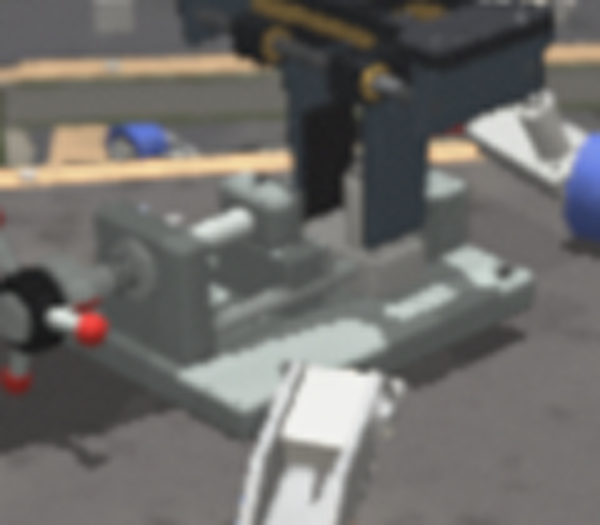

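Emit:
servo_tool(motion=[1.9, -3.5, 0, 0, 0, 0, 40, 0, 0, 15, 0, 0, 0, 40, 0, 0, 30, 0, 0, 0, 40, 0, 0, 30, 0, 0, 0, 20, -10, -7, 10, 0, 0, 0, 0, -20, -13.5, 0, 0, 0, 0, 0, -20, -13.5, 0, 0, 0, 0, 0, -20, -13.5, 0, 0, 0, 0, 0, -20, -13.5, 0, 0, 0, 0, 0, -20, -13.5, 0, 0, 0, 0, 0])

```text
time_s: 9.28
ee_pos: [498.9, 181.0, 147.2]
ee_rot: [-179.8, 0.0, -61.6]
force: [1.0, 0.5, 0.5]
gripper_width: 0.1
```

Emit:
servo_tool(motion=[-20, -13.5, 0, 0, 0, 0, 0, -15, -10, 0, 0, 0, 0, 0, -5, -4, -20, 0, 0, 0, 0, 0, 0, -20, 0, 0, 0, 0, 0, 0, 0, 0, 0, 0, 0, 0, 0, 0, 0, 0, 0, 0])

```text
time_s: 9.78
ee_pos: [459.3, 153.6, 106.9]
ee_rot: [-180.0, 0.0, -61.6]
force: [0.5, -0.7, -0.3]
gripper_width: 0.6
```

Run:
```python
from h import *
s=sensors.state();print(s['ee_pos'],s['ee_rot'],s['force'],s['gripper_width'])
grab('top','t6');grab('side','s6'); crop('s6',225,160,365,265,5,'s6c');crop('t6',120,120,290,300,3.2,'t6c')
```

```text
[459.26974828 153.62208635 106.85195395] [-1.79999966e+02  1.41698859e-02 -6.15823523e+01] [ 0.54457378 -0.67023538 -0.33783315] 0.6299750499539388
```

View pics/s6c.png

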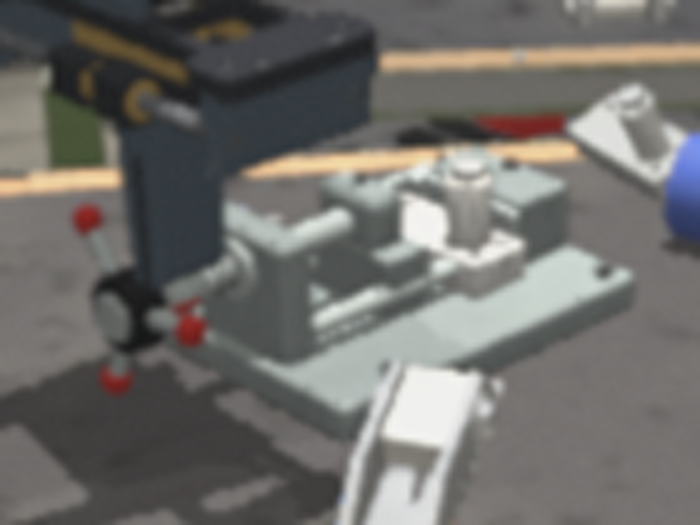

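View pics/t6c.png

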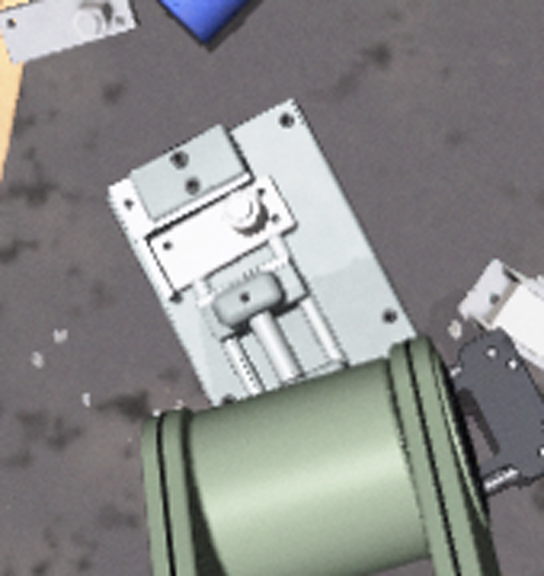

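Emit:
servo_tool(motion=[-2, -1, -6, 0, 0, 0, 0, 0, 0, -6, 0, 0, 0, 0, 0, 0, -5, 0, 0, 0, 0, 0, 0, -5, 0, 0, 0, 0, 0, 0, -5, 0, 0, 0, 0])

```text
time_s: 10.3
ee_pos: [457.6, 152.3, 79.8]
ee_rot: [-179.9, -0.0, -61.6]
force: [1.7, 0.2, 2.1]
gripper_width: 0.9
```

Emit:
servo_tool(motion=[0, 0, -5, 0, 0, 0, 0, 0, 0, -5, 0, 0, 0, 0, 0, 0, -5, 0, 0, 0, 0, 0, 0, -5, 0, 0, 0, 0, 0, 0, -3, 0, 0, 0, 0, 0, 0, 0, 0, 0, 0, 0])

```text
time_s: 10.8
ee_pos: [456.7, 152.1, 56.2]
ee_rot: [179.9, -0.0, -61.6]
force: [-0.1, -0.6, -0.3]
gripper_width: -0.1
```

Run:
```python
from h import *
s=sensors.state();print(s['ee_pos'],s['ee_rot'],s['force'],s['gripper_width'])
grab('side','s7'); crop('s7',225,170,345,265,6,'s7c')
```

```text
[456.73880901 152.08800876  56.23587789] [ 1.79939702e+02 -5.40188396e-03 -6.15853649e+01] [-0.08384653 -0.62935692 -0.28274328] -0.06212354417912285
```

View pics/s7c.png

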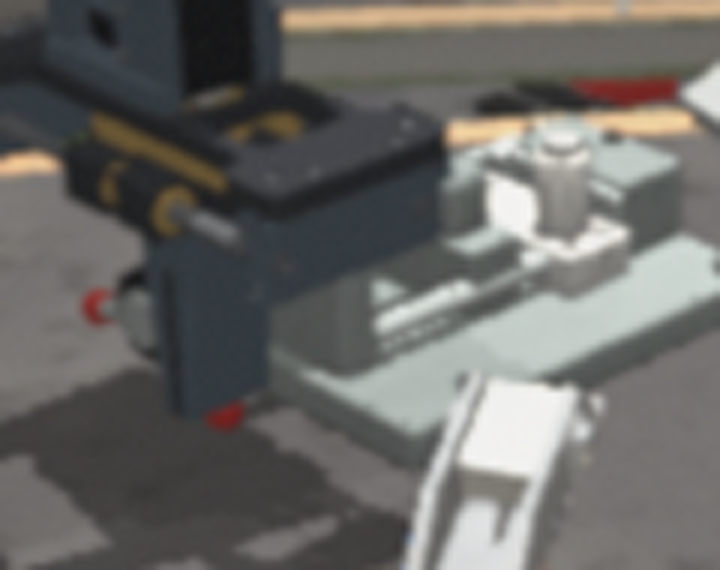

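Emit:
servo_tool(motion=[0, 0, 15, 0, 0, 0, 0, 0, 0, 30, 0, 0, 0, 0, 0, 0, 30, 0, 0, 0, 0, -5, 12, 5, 0, 0, 0, 0, -8, 18, 0, 0, 0, 0, 0, -8, 18, 0, 0, 0, 0, 0, 0, 0, 0, 0, 0, 0, 0])

```text
time_s: 11.43
ee_pos: [434.5, 201.9, 137.0]
ee_rot: [180.0, 0.1, -61.5]
force: [0.6, -0.1, 0.5]
gripper_width: 0.5
```

Run:
```python
from h import *
s=sensors.state();print(s['ee_pos'],s['ee_rot'],s['force'],s['gripper_width'])
grab('side','s8'); crop('s8',225,150,345,265,5,'s8c')
```

```text
[434.50069456 201.89732953 136.96637859] [ 1.79952800e+02  6.03589352e-02 -6.14726858e+01] [ 0.64147106 -0.09521329  0.47573138] 0.5310575092537527
```

View pics/s8c.png

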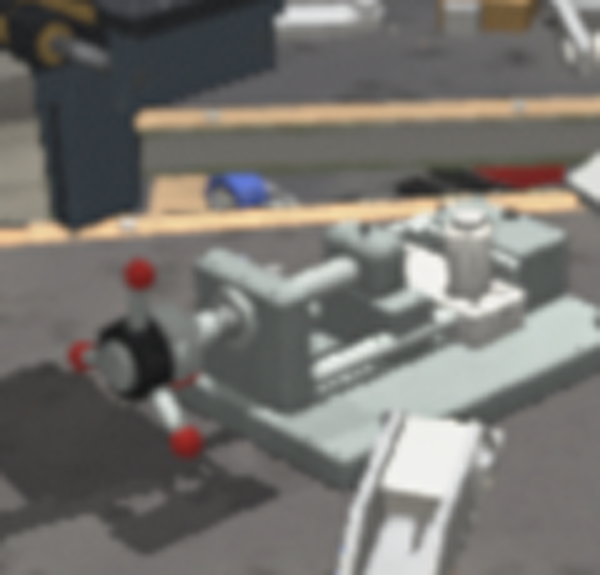

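Emit:
servo_tool(motion=[0, 0, -15, 0, 0, 0, 0, 0, 0, -15, 0, 0, 0, 0, 1, -1.8, -6, 0, 0, 0, 0, 1.9, -3.5, 0, 0, 0, 0, 0, 1.9, -3.5, 0, 0, 0, 0, 0, 1.9, -3.5, 0, 0, 0, 0, 0, 1.9, -3.5, 0, 0, 0, 0, 0, 1.9, -3.5, 0, 0, 0, 0, 0, 1.9, -3.5, 0, 0, 0, 0, 0, 1.9, -3.5, 0, 0, 0, 0, 0])

```text
time_s: 12.32
ee_pos: [450.8, 173.8, 101.5]
ee_rot: [-179.9, -0.0, -61.6]
force: [-1.2, 3.0, 0.3]
gripper_width: 0.3
```

Run:
```python
from h import *
s=sensors.state();print(s['ee_pos'],s['ee_rot'],s['force'],s['gripper_width'])
grab('side','s9'); crop('s9',225,150,345,265,5,'s9c')
```

```text
[450.83077512 173.8406601  101.45236015] [-1.79932106e+02 -6.26645972e-05 -6.15999032e+01] [-1.20432442  3.03190435  0.2847144 ] 0.2973470732281999
```

View pics/s9c.png

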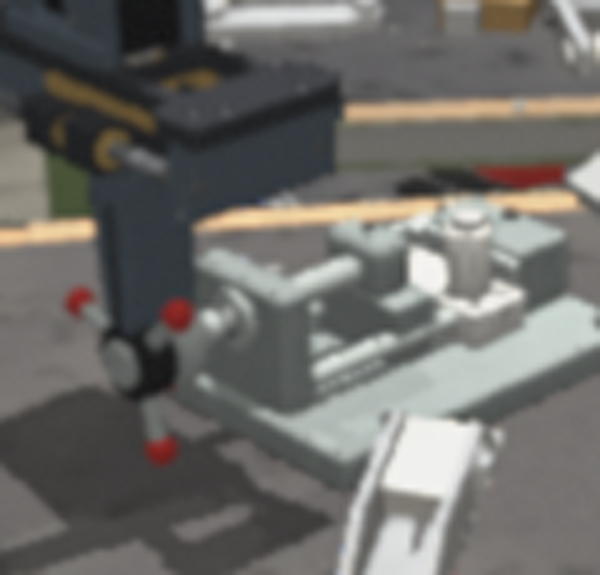

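Emit:
servo_tool(motion=[-1.9, 3.5, 5, 0, 0, 0, 0, 0, 0, 20, 0, 0, 0, 0, 6, -11, 2, 0, 0, 0, 0, 8, -14, 0, 0, 0, 0, 0, 1, 0, -8, 0, 0, 0, 0, 0, 0, -10, 0, 0, 0, 0, 0, 0, -7, 0, 0, 0, 0, 0, 0, -6, 0, 0, 0, 0, 0, 0, -6, 0, 0, 0, 0, 0, 0, -6, 0, 0, 0, 0])

```text
time_s: 13.2
ee_pos: [467.3, 150.4, 86.8]
ee_rot: [-179.6, -0.4, -61.5]
force: [0.8, -0.3, 3.0]
gripper_width: 0.4
```

Emit:
servo_tool(motion=[0, 0, -6, 0, 0, 0, 0, 0, 0, -6, 0, 0, 0, 0, 0, 0, -6, 0, 0, 0, 0, 0, 0, -6, 0, 0, 0, 0, 0, 0, -4, 0, 0, 0, 0, 0, 0, 0, 0, 0, 0, 0])

```text
time_s: 13.7
ee_pos: [462.5, 153.0, 56.0]
ee_rot: [179.9, 0.1, -61.6]
force: [0.4, 1.8, 0.7]
gripper_width: 0.5
```

Run:
```python
from h import *
s=sensors.state();print(s['ee_pos'],s['ee_rot'],s['force'],s['gripper_width'])
```

```text
[462.48342832 152.98479721  55.96050426] [ 1.79887277e+02  6.45259886e-02 -6.15822568e+01] [0.38954465 1.8201565  0.7135551 ] 0.47191032626353174
```

Emit:
servo_tool(motion=[0, 0, 15, 0, 0, 0, 0, 0, 0, 30, 0, 0, 0, 0, 0, 0, 33, 0, 0, 0, 0, -5, 13, 5, 0, 0, 0, 0, -7, 20, 0, 0, 0, 0, 0, -7.5, 20, 0, 0, 0, 0, 0, 0, 0, 0, 0, 0, 0, 0])

```text
time_s: 14.28
ee_pos: [442.3, 207.2, 139.7]
ee_rot: [179.9, 0.0, -61.4]
force: [-0.2, 0.5, -0.6]
gripper_width: 0.4
```

Run:
```python
from h import *
s=sensors.state();print(s['ee_pos'],s['ee_rot'],s['force'],s['gripper_width'])
grab('side','s10'); crop('s10',225,150,345,265,5,'s10c')
```

```text
[442.28850151 207.2213492  139.67487165] [ 1.79912560e+02  4.18068427e-02 -6.14448276e+01] [-0.2005666   0.46158223 -0.63375329] 0.4472731246413894
```

View pics/s10c.png

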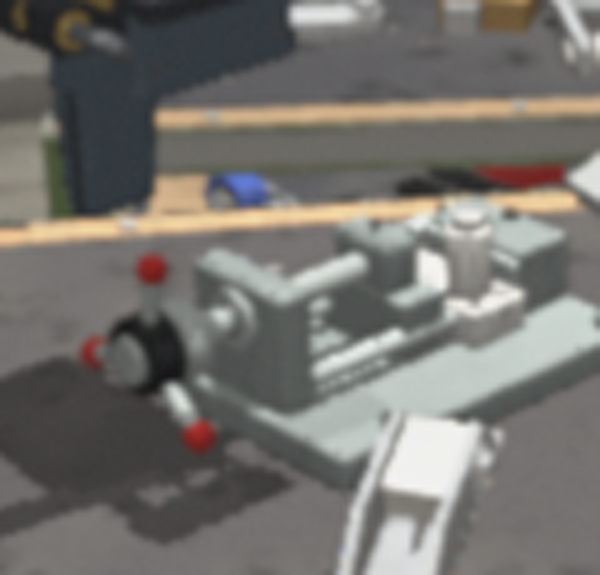

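Emit:
servo_tool(motion=[0, 0, -15, 0, 0, 0, 0, 0, 0, -15, 0, 0, 0, 0, 1.2, -2.2, -8, 0, 0, 0, 0, 1.9, -3.5, 0, 0, 0, 0, 0, 1.9, -3.5, 0, 0, 0, 0, 0, 1.9, -3.5, 0, 0, 0, 0, 0, 1.9, -3.5, 0, 0, 0, 0, 0, 1.9, -3.5, 0, 0, 0, 0, 0, 1.9, -3.5, 0, 0, 0, 0, 0, 1.9, -3.5, 0, 0, 0, 0, 0])

```text
time_s: 15.17
ee_pos: [458.9, 178.7, 102.5]
ee_rot: [-179.9, 0.0, -61.6]
force: [-1.0, 2.7, 0.5]
gripper_width: 0.3
```

Emit:
servo_tool(motion=[-1.9, 3.5, 5, 0, 0, 0, 0, 0, 0, 20, 0, 0, 0, 0, 6, -11, 2, 0, 0, 0, 0, 8, -14, 0, 0, 0, 0, 0, 0, 0, -8, 0, 0, 0, 0, 0, 0, -10, 0, 0, 0, 0, 0, 0, -7, 0, 0, 0, 0, 0, 0, -6, 0, 0, 0, 0, 0, 0, -6, 0, 0, 0, 0, 0, 0, -6, 0, 0, 0, 0])

```text
time_s: 16.0
ee_pos: [474.1, 155.3, 87.3]
ee_rot: [-179.7, -0.4, -61.5]
force: [0.9, -0.7, 2.3]
gripper_width: 0.5
```

Emit:
servo_tool(motion=[0, 0, -6, 0, 0, 0, 0, 0, 0, -6, 0, 0, 0, 0, 0, 0, -5, 0, 0, 0, 0])

```text
time_s: 16.25
ee_pos: [470.4, 158.0, 68.1]
ee_rot: [-180.0, 0.0, -61.6]
force: [0.9, 0.6, 4.5]
gripper_width: 0.5
```

Emit:
servo_tool(motion=[0, 0, -5, 0, 0, 0, 0, 0, 0, -4, 0, 0, 0, 0, 0, 0, 0, 0, 0, 0, 0])

```text
time_s: 16.5
ee_pos: [469.8, 157.6, 59.1]
ee_rot: [179.9, 0.0, -61.6]
force: [0.0, -0.2, 2.6]
gripper_width: -0.1
```

Run:
```python
from h import *
s=sensors.state();print(s['ee_pos'],s['ee_rot'],s['force'],s['gripper_width'])
grab('side','s11'); crop('s11',225,150,345,265,5,'s11c')
```

```text
[469.75722233 157.58269339  59.07671882] [ 1.79901484e+02  3.58881017e-02 -6.15714069e+01] [ 0.02723698 -0.16131471  2.5666642 ] -0.11043363767419422
```

View pics/s11c.png

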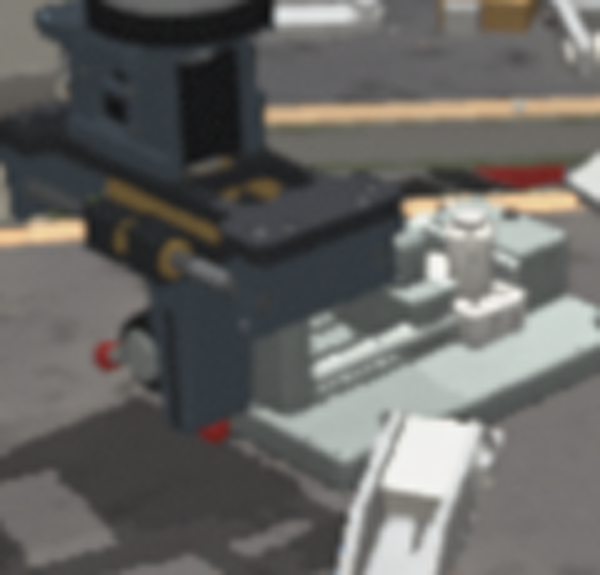

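Emit:
servo_tool(motion=[0, 0, 15, 0, 0, 0, 0, 0, 0, 30, 0, 0, 0, 0, 0, 0, 30, 0, 0, 0, 0, -6, 12, 5, 0, 0, 0, 0, -9, 19, 0, 0, 0, 0, 0, -9.7, 19, 0, 0, 0, 0, 0, 0, 0, 0, 0, 0, 0, 0])

```text
time_s: 17.13
ee_pos: [443.7, 208.9, 139.7]
ee_rot: [179.9, 0.1, -61.5]
force: [0.0, 0.6, -0.4]
gripper_width: 0.5
```

Run:
```python
from h import *
s=sensors.state();print(s['ee_pos'],s['ee_rot'],s['force'],s['gripper_width'])
grab('side','s12');grab('top','t12'); crop('s12',225,150,345,265,5,'s12c'); crop('t12',130,130,250,280,4,'t12c')
```

```text
[443.72637414 208.93619164 139.71896159] [ 1.79892152e+02  6.55018696e-02 -6.14581778e+01] [ 0.01730856  0.55973743 -0.35839403] 0.54685998331672
```

View pics/s12c.png

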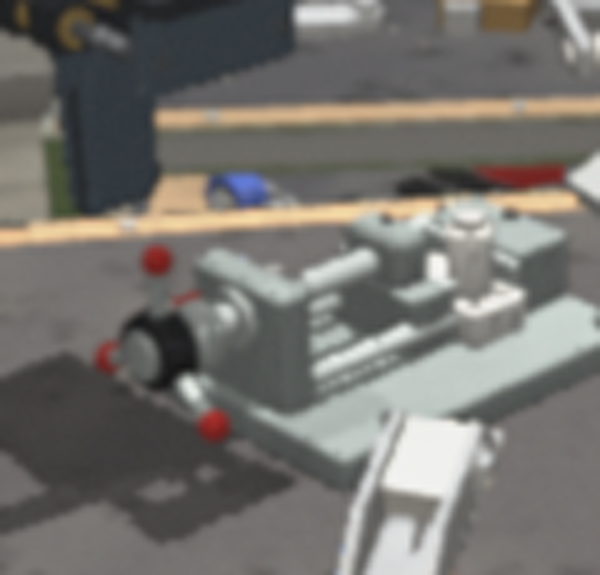

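View pics/t12c.png

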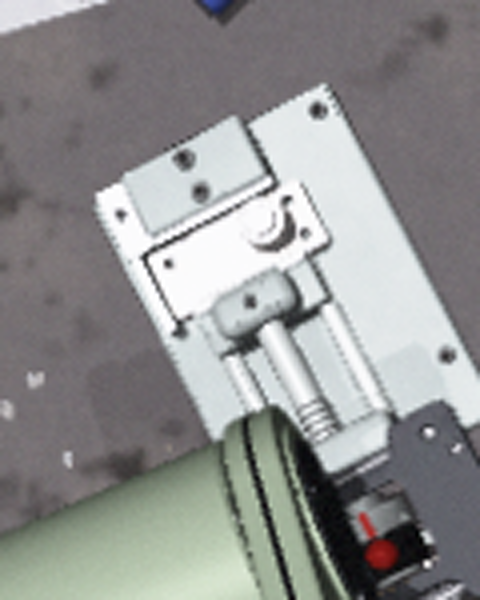

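Emit:
servo_tool(motion=[0, 0, -15, 0, 0, 0, 0, 0, 0, -15, 0, 0, 0, 0, 1.9, -3.5, -8, 0, 0, 0, 0, 1.9, -3.5, 0, 0, 0, 0, 0, 1.9, -3.5, 0, 0, 0, 0, 0, 1.9, -3.5, 0, 0, 0, 0, 0])

```text
time_s: 17.73
ee_pos: [451.2, 193.4, 100.8]
ee_rot: [179.7, 0.3, -61.7]
force: [-3.8, 7.6, -3.0]
gripper_width: 0.6
```

Emit:
servo_tool(motion=[1.9, -3.5, 0, 0, 0, 0, 0, 1.9, -3.5, 0, 0, 0, 0, 0])

```text
time_s: 17.9
ee_pos: [453.5, 187.9, 100.9]
ee_rot: [179.6, 0.5, -61.9]
force: [-11.1, 19.5, -5.3]
gripper_width: 0.4
```

Emit:
servo_tool(motion=[1.9, -3.5, 0, 0, 0, 0, 0, 1.9, -3.5, 0, 0, 0, 0, 0])

```text
time_s: 18.07
ee_pos: [458.5, 180.7, 101.5]
ee_rot: [179.8, 0.4, -61.8]
force: [-6.9, 12.5, 0.6]
gripper_width: 0.4
```

Run:
```python
from h import *
s=sensors.state();print(s['ee_pos'],s['ee_rot'],s['force'],s['gripper_width'])
grab('side','s13');grab('top','t13'); crop('s13',225,170,345,265,5,'s13c'); crop('t13',130,130,250,280,4,'t13c')
```

```text
[458.4797371  180.65346015 101.46210623] [179.77222507   0.38294444 -61.78352165] [-6.89164893 12.54697184  0.57160454] 0.441625206571825
```

View pics/s13c.png

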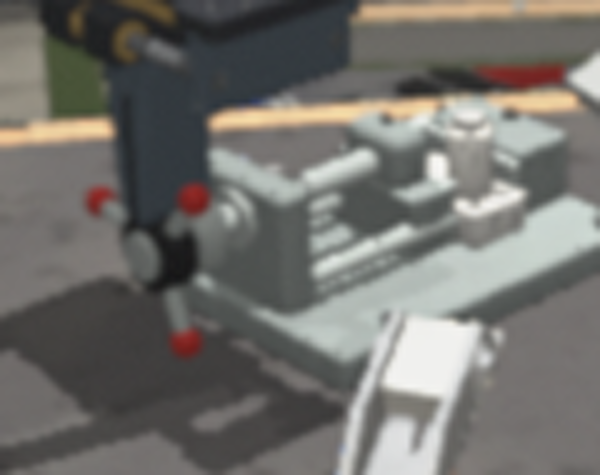

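View pics/t13c.png

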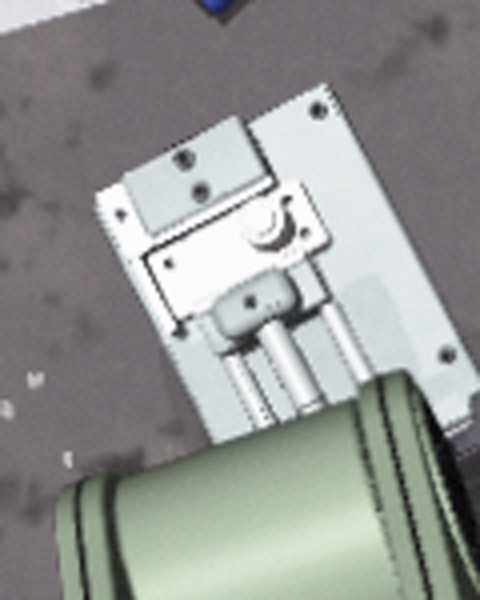

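Emit:
servo_tool(motion=[1.9, -3.5, 0, 0, 0, 0, 0, -3.8, 7, 5, 0, 0, 0, 0, 0, 0, 20, 0, 0, 0, 0, 7, -14, 2, 0, 0, 0, 0, 8, -14, 0, 0, 0, 0, 0, 0, 0, -8, 0, 0, 0, 0, 0, 0, -10, 0, 0, 0, 0, 0, 0, -7, 0, 0, 0, 0])

```text
time_s: 18.83
ee_pos: [475.8, 152.6, 104.3]
ee_rot: [-179.9, -0.4, -61.4]
force: [3.5, -18.4, 24.9]
gripper_width: 0.7
```

Emit:
servo_tool(motion=[0, 0, -6, 0, 0, 0, 0, 0, 0, -6, 0, 0, 0, 0])

```text
time_s: 19.0
ee_pos: [478.7, 148.4, 94.8]
ee_rot: [-179.8, -1.0, -61.0]
force: [9.8, -37.3, 24.3]
gripper_width: 0.5
```

Emit:
servo_tool(motion=[0, 0, -6, 0, 0, 0, 0, 0, 0, -5, 0, 0, 0, 0])

```text
time_s: 19.17
ee_pos: [480.3, 145.4, 83.5]
ee_rot: [-179.8, -1.4, -60.9]
force: [14.8, -45.2, 20.4]
gripper_width: 0.3
```

Emit:
servo_tool(motion=[0, 0, -5, 0, 0, 0, 0, 0, 0, -5, 0, 0, 0, 0])

```text
time_s: 19.33
ee_pos: [481.3, 144.0, 73.5]
ee_rot: [-179.8, -1.5, -60.8]
force: [17.6, -50.6, 11.5]
gripper_width: 0.2
```

Emit:
servo_tool(motion=[0, 0, -5, 0, 0, 0, 0, 0, 0, -2, 0, 0, 0, 0])

```text
time_s: 19.5
ee_pos: [481.1, 143.9, 64.9]
ee_rot: [-179.9, -1.4, -60.8]
force: [20.2, -48.5, 2.9]
gripper_width: 0.3
```

Emit:
servo_tool(motion=[7, -13, 0, 0, 0, 0, 0, 7, -13, 5, 0, 0, 0, 0, 0, 0, 30, 0, 0, 0, 0, 0, 0, 30, 0, 0, 0, 0, 0, 0, 20, 0, 0, 0, 0, 0, 0, 0, 0, 0, 0, 0])

```text
time_s: 20.0
ee_pos: [490.1, 129.5, 152.0]
ee_rot: [-179.6, -0.1, -61.6]
force: [0.3, 0.6, -0.4]
gripper_width: 0.7
```

Run:
```python
from h import *
s=sensors.state();print(s['ee_pos'],s['ee_rot'],s['force'],s['gripper_width'])
grab('side','s14');grab('top','t14'); crop('s14',225,150,345,265,5,'s14c'); crop('t14',130,130,250,280,4,'t14c')
```

```text
[490.12776179 129.51048056 152.00700205] [-1.79625577e+02 -1.01177157e-01 -6.15889280e+01] [ 0.28209275  0.55378869 -0.41369013] 0.7446866363147989
```

View pics/s14c.png

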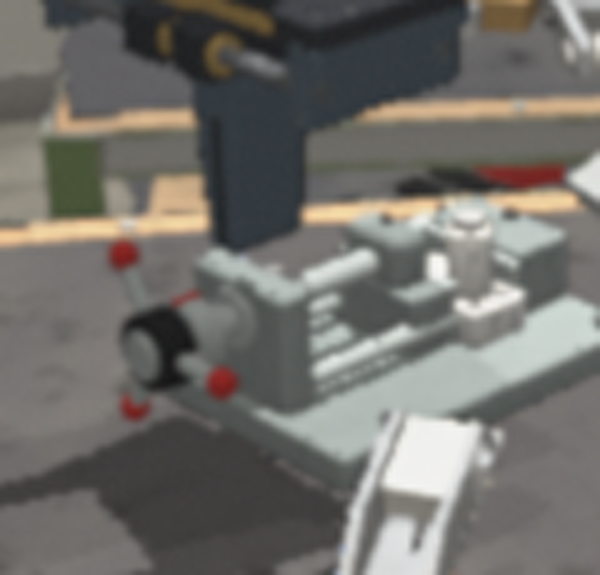

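View pics/t14c.png

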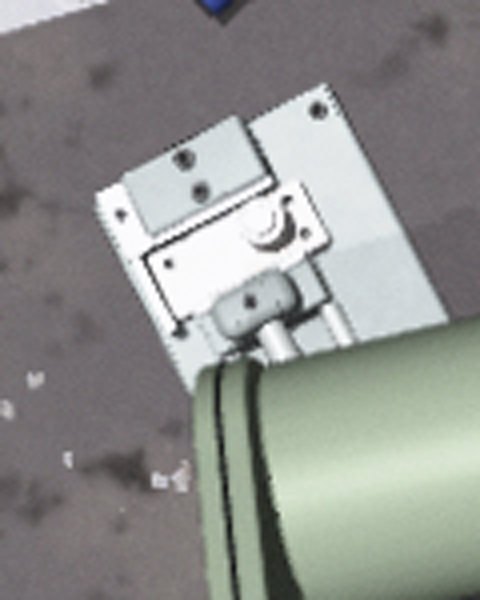

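```bash
cat > ang.py <<'E'
from fit import *
q0=np.load('q.npy')
def ang(pts,org,s,t0):
    p=q0[:3];off=q0[5:]
    O=np.array([(org[0]+u/s,org[1]+v/s) for u,v in pts])
    def r(z): return (proj(fs,v2w(p,[ball(z[0],z[1],k) for k in range(3)])+off)-O-0*z[0]).ravel()
    o=least_squares(r,[18,np.radians(t0)]); return o.x[0].round(1),np.degrees(o.x[1]).round(1),o.fun.round(1)
if __name__=='__main__':
    print(ang([(157,260),(106,357),(214,425)],(225,150),5,80))
    print(ang([(222,381),(123,254),(134,405)],(225,150),5,5))
E
python3 ang.py
```

```text
(np.float64(19.2), np.float64(85.4), array([-0.1,  0.2,  0.6,  0.1, -0.2,  0.3]))
(np.float64(19.7), np.float64(-0.7), array([-0.1,  0.4,  0.1,  0.2,  0.3,  0.3]))
```

Emit:
servo_tool(motion=[-9, 14, -10, 0, 0, 0, 0, -10, 15.3, -20, 0, 0, 0, 0, 0, 0, -15, 0, 0, 0, 0, 0, 0, -10, 0, 0, 0, 0, 0, 0, 0, 0, 0, 0, 0])

```text
time_s: 20.52
ee_pos: [466.5, 157.5, 90.6]
ee_rot: [179.6, 0.1, -61.6]
force: [0.3, -0.0, -0.3]
gripper_width: 0.4
```

Emit:
servo_tool(motion=[0, 0, -6, 0, 0, 0, 0, 0, 0, -6, 0, 0, 0, 0, 0, 0, -6, 0, 0, 0, 0])

```text
time_s: 20.77
ee_pos: [470.2, 158.0, 76.4]
ee_rot: [-179.9, -0.0, -61.6]
force: [-1.2, -0.9, 8.6]
gripper_width: 0.4
```

Emit:
servo_tool(motion=[0, 0, -6, 0, 0, 0, 0, 0, 0, -6, 0, 0, 0, 0])

```text
time_s: 20.93
ee_pos: [470.3, 158.8, 65.2]
ee_rot: [-179.8, 0.0, -61.7]
force: [-2.5, 3.3, 14.0]
gripper_width: 0.4
```

Emit:
servo_tool(motion=[0, 0, -6, 0, 0, 0, 0, 0, 0, -5, 0, 0, 0, 0])

```text
time_s: 21.1
ee_pos: [470.9, 159.5, 55.3]
ee_rot: [-179.7, 0.1, -61.7]
force: [-1.1, 4.0, 6.3]
gripper_width: 0.4
```

Emit:
servo_tool(motion=[0, 0, 15, 0, 0, 0, 0, 0, 0, 30, 0, 0, 0, 0, 0, 0, 33, 0, 0, 0, 0, -7, 11, 5, 0, 0, 0, 0, -9.5, 19, 0, 0, 0, 0, 0, -10, 19, 0, 0, 0, 0, 0, 0, 0, 0, 0, 0, 0, 0])

```text
time_s: 21.68
ee_pos: [441.7, 208.9, 136.4]
ee_rot: [-179.9, 0.1, -61.5]
force: [0.4, -0.8, 0.6]
gripper_width: 0.1
```

Run:
```python
from h import *
s=sensors.state();print(s['ee_pos'],s['ee_rot'],s['force'],s['gripper_width'])
grab('side','s15');grab('top','t15'); crop('s15',225,150,345,265,5,'s15c'); crop('t15',180,200,260,280,7,'t15c')
```

```text
[441.67630599 208.93867624 136.35639955] [-1.79938168e+02  6.33543787e-02 -6.15062113e+01] [ 0.38479967 -0.76477373  0.59942065] 0.11078001590386095
```

View pics/s15c.png

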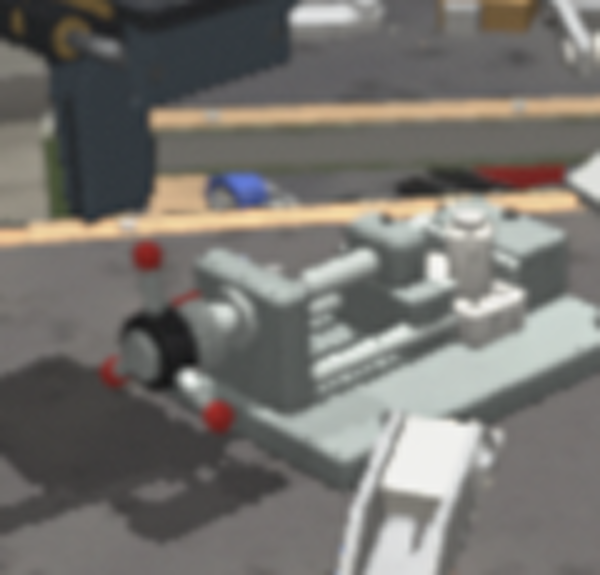

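View pics/t15c.png

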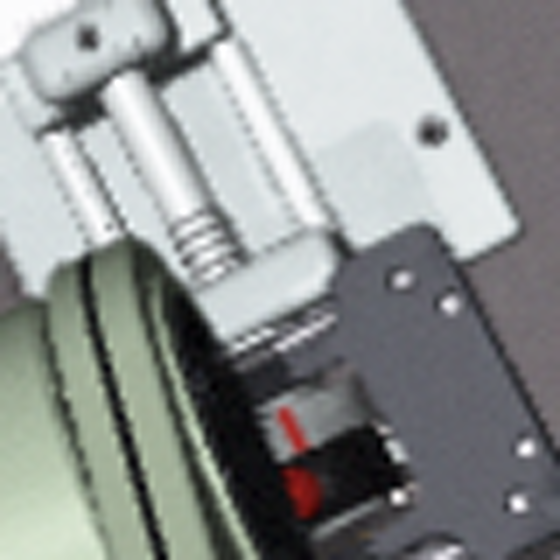

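Run:
```python
from ang import *
print(ang([(147,256),(115,374),(219,417)],(225,150),5,90))
```

```text
(np.float64(19.5), np.float64(95.4), array([-0.1, -0. ,  0.1, -0.3, -0.2, -0.2]))
```

Emit:
servo_tool(motion=[-3, 9.5, 0, 0, 0, 0, 0, 0, 0, -10, 0, 0, 0, 0, 0, 0, -15, 0, 0, 0, 0, 0, 0, -11, 0, 0, 0, 0, 1.9, -3.5, 0, 0, 0, 0, 0, 1.9, -3.5, 0, 0, 0, 0, 0, 1.9, -3.5, 0, 0, 0, 0, 0, 1.9, -3.5, 0, 0, 0, 0, 0, 1.9, -3.5, 0, 0, 0, 0, 0, 1.9, -3.5, 0, 0, 0, 0, 0])

```text
time_s: 22.62
ee_pos: [449.3, 197.0, 100.0]
ee_rot: [179.9, 0.3, -61.8]
force: [-6.3, 5.3, -0.3]
gripper_width: 0.5
```

Emit:
servo_tool(motion=[1.9, -3.5, 0, 0, 0, 0, 0, 1.9, -3.5, 0, 0, 0, 0, 0, 1.9, -3.5, 0, 0, 0, 0, 0])

```text
time_s: 22.87
ee_pos: [455.1, 187.0, 99.9]
ee_rot: [179.9, 0.4, -61.8]
force: [-7.3, 13.7, -3.2]
gripper_width: 0.4
```

Emit:
servo_tool(motion=[1.9, -3.5, 0, 0, 0, 0, 0, 1.9, -3.5, 0, 0, 0, 0, 0, 1.9, -3.5, 0, 0, 0, 0, 0])

```text
time_s: 23.12
ee_pos: [460.7, 176.4, 100.3]
ee_rot: [179.9, 0.3, -61.7]
force: [-6.0, 8.2, 1.6]
gripper_width: 0.2
```

Run:
```python
from h import *
s=sensors.state();print(s['ee_pos'],s['ee_rot'],s['force'],s['gripper_width'])
grab('side','s16'); crop('s16',225,150,345,265,5,'s16c')
```

```text
[460.67522701 176.37206457 100.29091233] [179.91922543   0.31035717 -61.71446363] [-6.01448493  8.20573501  1.60670045] 0.19772490633958445
```

View pics/s16c.png

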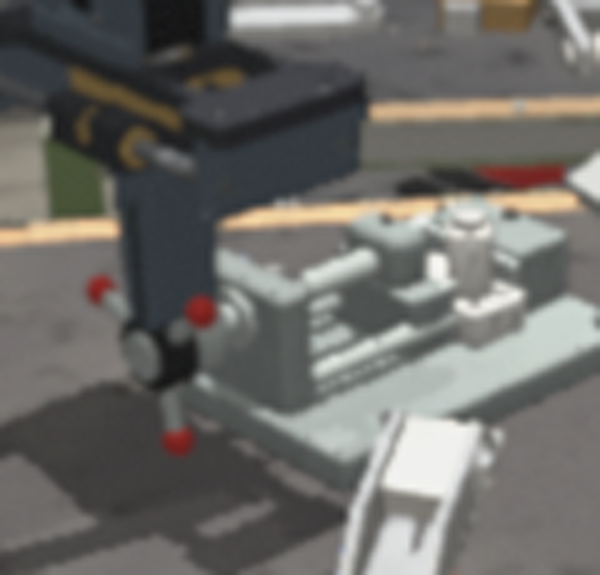

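Run:
```python
from ang import *
print(ang([(202,311),(101,291),(178,441)],(225,150),5,40))
```

```text
(np.float64(19.8), np.float64(41.9), array([-0.2,  0.2,  0.1,  0.1,  0.2, -0.1]))
```

Emit:
servo_tool(motion=[-3.8, 7, 0, 0, 0, 0, 0, -3.8, 7, 5, 0, 0, 0, 0, 0, 0, 30, 0, 0, 0, 0, 0, 0, 35, 0, 0, 0, 0, -10, -25, 20, 0, 0, 0, 0, -10, -38, 10, 0, 0, 0, 0, -10, -38, 0, 0, 0, 0, 0, -10, -38, 0, 0, 0, 0, 0, -10, -38, 0, 0, 0, 0, 0, -10, -38, 0, 0, 0, 0, 0])

```text
time_s: 24.0
ee_pos: [394.6, -27.9, 201.1]
ee_rot: [-179.9, -0.1, -61.5]
force: [0.4, 0.1, -0.4]
gripper_width: 0.4
```

Emit:
servo_tool(motion=[0, -38, 0, 0, 0, 0, 0, 0, -38, 0, 0, 0, 0, 0, 0, -38, 0, 0, 0, 0, 0, 0, -38, 0, 0, 0, 0, 0, 0, -20, 0, 0, 0, 0, 0, 0, 0, 0, 0, 0, 0, 0])

```text
time_s: 24.5
ee_pos: [395.6, -202.3, 200.9]
ee_rot: [-180.0, -0.2, -61.8]
force: [-0.4, 0.3, -1.2]
gripper_width: 0.5
```

Run:
```python
from h import *
s=sensors.state();print(s['ee_pos'],s['ee_rot'],s['force'],s['gripper_width'])
grab('side','s17');grab('top','t17'); crop('s17',225,150,345,265,5,'s17c'); crop('t17',145,145,255,275,4.5,'t17c'); crop('t17',195,225,255,275,12,'t17d')
```

```text
[ 395.58696375 -202.29113902  200.85607172] [-179.97051275   -0.2411066   -61.83475358] [-0.4018113   0.28901473 -1.18830605] 0.4578437343239849
```

View pics/s17c.png

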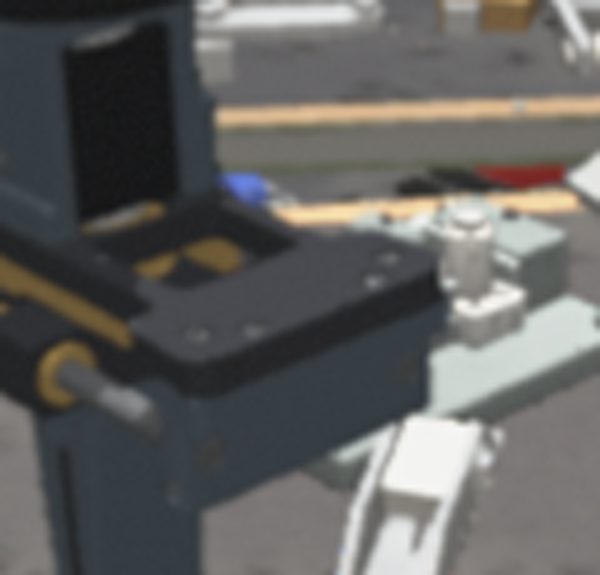

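View pics/t17c.png

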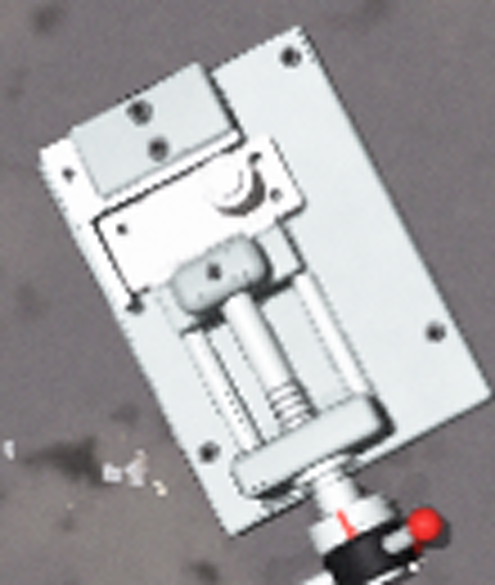

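View pics/t17d.png

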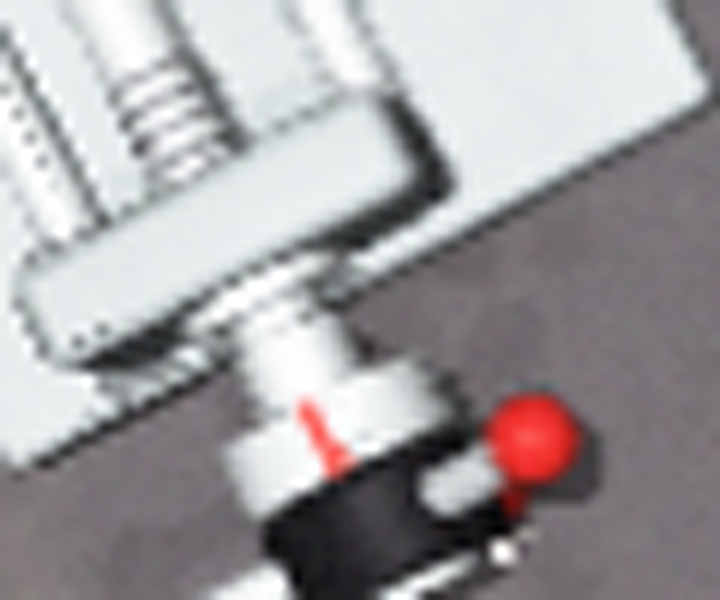

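Run:
```python
from fit import *
q=np.load('q.npy');p=q[:3]
crop('t17',150,165,220,220,10,'t17e')
im=cv2.imread('pics/t17e.png')
def L(pts,c):
    P=(proj(ft,v2w(p,pts))-[150,165]+.5)*10-.5; cv2.polylines(im,[np.round(P).astype(int)],True,c,1)
L([(44,41,36),(78,41,36),(78,-41,36),(44,-41,36)],(0,200,0)); L([(41,41,44),(81,41,44),(81,47,44),(41,47,44)],(0,0,255))
cv2.imwrite('pics/t17f.png',im)
f=load('t17')
for v in range(176,204,3):
    print(v,[ (pd(f,u,v)[2].round(0) if pd(f,u,v) is not None else None) for u in range(158,190,2)])
```

```text
176 [np.float64(41.0), np.float64(48.0), np.float64(51.0), np.float64(51.0), np.float64(52.0), np.float64(52.0), np.float64(52.0), np.float64(52.0), np.float64(52.0), np.float64(52.0), np.float64(56.0), np.float64(56.0), np.float64(53.0), np.float64(53.0), np.float64(50.0), np.float64(50.0)]
179 [np.float64(44.0), np.float64(44.0), np.float64(50.0), np.float64(52.0), np.float64(52.0), np.float64(54.0), np.float64(51.0), np.float64(52.0), np.float64(52.0), np.float64(51.0), np.float64(54.0), np.float64(54.0), np.float64(52.0), np.float64(51.0), np.float64(49.0), np.float64(47.0)]
182 [np.float64(45.0), np.float64(45.0), np.float64(43.0), np.float64(51.0), np.float64(53.0), np.float64(52.0), np.float64(51.0), np.float64(52.0), np.float64(52.0), np.float64(51.0), np.float64(52.0), np.float64(52.0), np.float64(50.0), np.float64(49.0), np.float64(48.0), np.float64(39.0)]
185 [np.float64(46.0), np.float64(44.0), np.float64(44.0), np.float64(44.0), np.float64(51.0), np.float64(53.0), np.float64(51.0), np.float64(50.0), np.float64(50.0), np.float64(49.0), np.float64(47.0), np.float64(47.0), 
[... 1124 characters left out ...]
t64(36.0), np.float64(37.0), np.float64(38.0), np.float64(34.0), np.float64(35.0), np.float64(37.0), np.float64(36.0)]
200 [np.float64(-1.0), np.float64(1.0), np.float64(15.0), np.float64(41.0), np.float64(42.0), np.float64(40.0), np.float64(35.0), np.float64(38.0), np.float64(37.0), np.float64(37.0), np.float64(37.0), np.float64(36.0), np.float64(35.0), np.float64(37.0), np.float64(37.0), np.float64(35.0)]
203 [np.float64(1.0), np.float64(1.0), np.float64(1.0), np.float64(16.0), np.float64(43.0), np.float64(43.0), np.float64(38.0), np.float64(36.0), np.float64(36.0), np.float64(36.0), np.float64(35.0), np.float64(36.0), np.float64(38.0), np.float64(70.0), np.float64(73.0), np.float64(75.0)]
```

View pics/t17e.png

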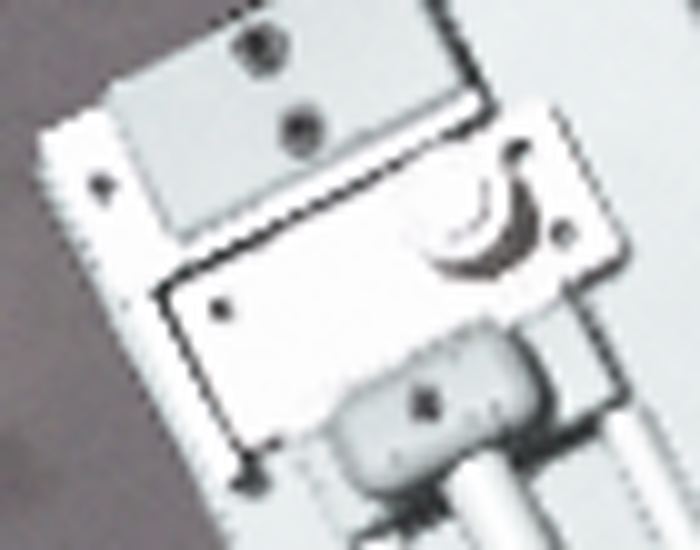

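View pics/t17f.png

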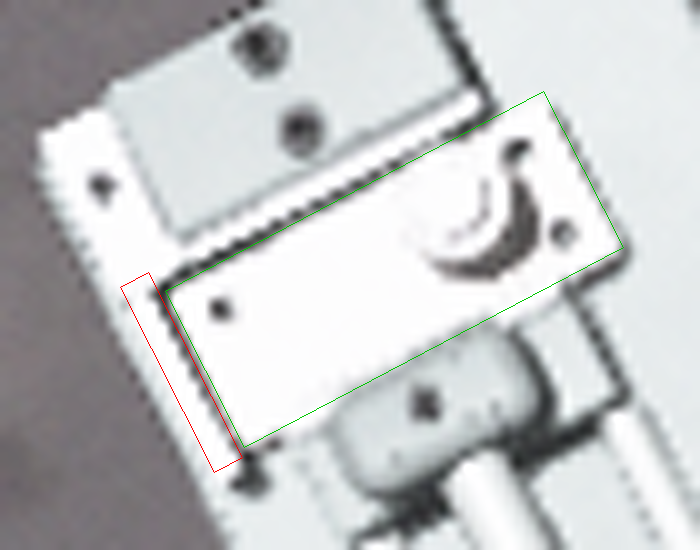

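Emit:
servo_tool(motion=[-10, -38, 0, 0, 0, 0, 0, -10, -38, 0, 0, 0, 0, 0, -10, -38, 0, 0, 0, 0, 0, -10, -38, 0, 0, 0, 0, 0, -10, -38, 0, 0, 0, 0, 0, -10, -38, 0, 0, 0, 0, 0, -10, -30, 0, 0, 0, 0, 0, 0, 0, 0, 0, 0, 0, 0, 0, 0, 0, 0, 0, 0, 0])

```text
time_s: 25.35
ee_pos: [325.2, -456.1, 199.9]
ee_rot: [-180.0, 0.0, -61.6]
force: [-0.0, 0.7, -0.6]
gripper_width: 0.7
```

Run:
```python
from h import *
s=sensors.state();print(s['time_s'],s['ee_pos'],s['force'])
grab('side','s18');grab('top','t18'); crop('s18',225,150,345,265,5,'s18c')
```

```text
25.35 [ 325.23008025 -456.08714023  199.88516098] [-0.03884226  0.67370621 -0.55240255]
```

View pics/s18c.png

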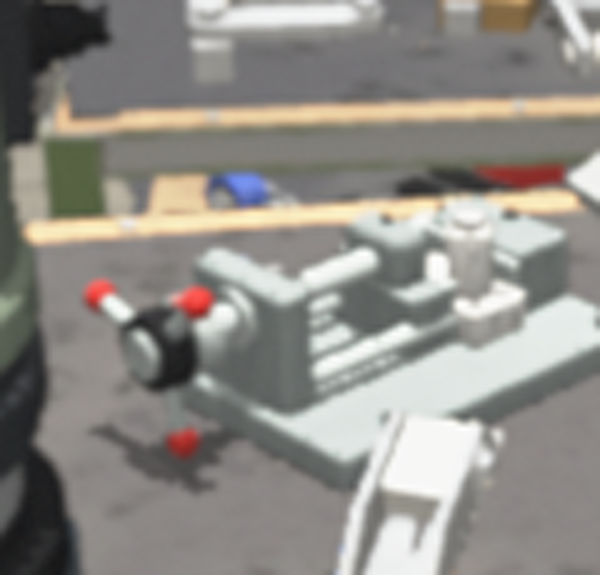

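View pics/t18.png

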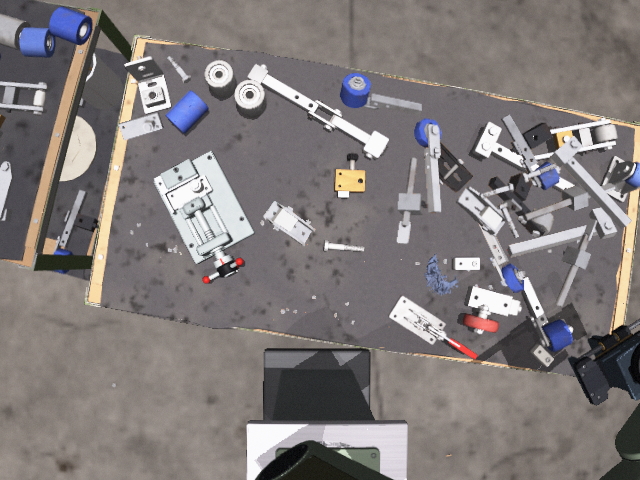

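Run:
```python
from ang import *
print(ang([(194,302),(100,294),(184,443)],(225,150),5,45))
crop('t18',190,235,255,290,11,'t18c'); crop('t0'if 0 else 'top0',190,235,265,300,10,'t0h')
```

```text
(np.float64(19.5), np.float64(47.1), array([ 0.4,  0.5,  0. ,  0.9, -0.1, -0.2]))
```

View pics/t18c.png

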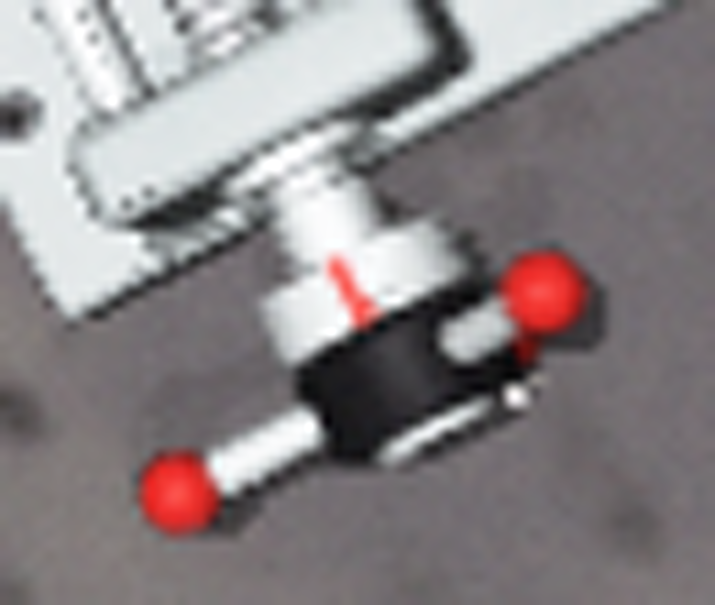

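View pics/t0h.png

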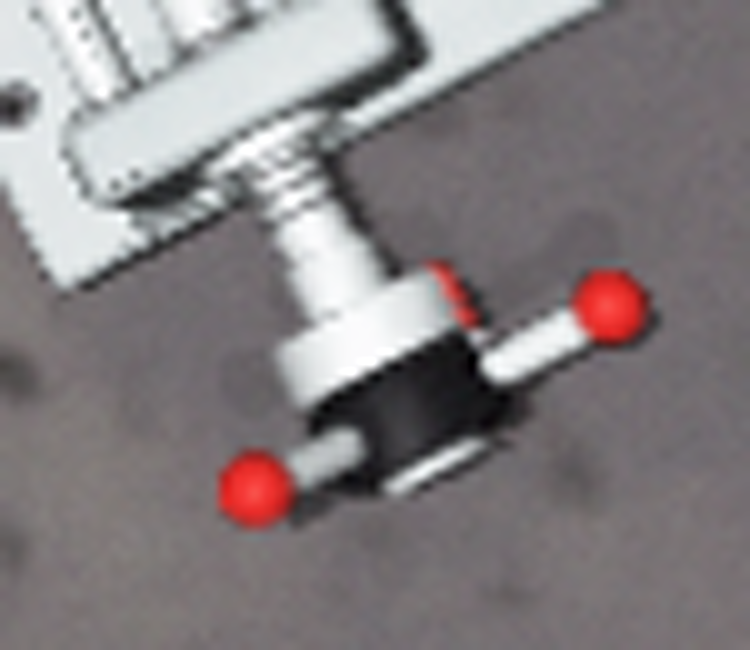

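Run:
```python
from h import *
env.job_done()
```

```text
the job is handed in; nothing more can be done
```

The block is against the end stop and clamped. The ratchet has slipped about four clicks, and I handed the job in at about 25 s with the arm well clear.

**Block:** I gripped it by its stub. It started about 15° askew rather than within 5° of the jaws, so I turned it square first. I then pushed it along the bed until it stopped moving and the force rose (about 22 N). In the last top view its outline sits where a block against both the stop and the fixed jaw should be.

**Clamp:** I turned the handle clockwise by pushing the spokes with the closed fingertips. The jaw travelled to about 19.5–20 mm, and 20 mm is what a gripped block should give.

**Slip:** The handle turned about 440° and the spindle about 280°, so it slipped about 150–160°. That is just over four clicks and less than half a turn. The red mark, now near the top with its spoke about 160° past it, agrees. I couldn't see the white mark, so I did not count the clicks directly.

**What went wrong:** On one down-stroke the fingertip slid off the outside of a ball and the side force reached about 53 N. This was on the finger, not the gripper body, and the wrist force stayed well under 120 N. I backed off and repeated the stroke. The block had not moved in the later views.

**Other things:** The arm kept clear of the bystanders, and they look unmoved in the last top view.

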